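Open the stockroom cupboard past its child-safety latch

ROBOT

A 6-joint arm with a two-finger parallel gripper is mounted at the origin on the work surface. World frame = base frame: x ahead of the robot, y to its left, z up, the work surface at z = 0. Lengths are in m, angles in degrees, forces in N, time in s.
With the tool pointing down it reaches from about 0.3 to 0.75 m from the base axis. Payload 8.5 kg.
Tool frame: the origin (TCP) lies midway between the tips of the shut fingers; the grasp point (between the pads) lies env.tcp_to_grasp behind it (env.tcp_to_grasp is the distance from the TCP to the grasp point, in m); z points along the fingers, y is the direction in which the jaws open and shut (so a half turn about z gives the same grasp; the last joint's range is limited). The gripper opens to 85 mm and grips with 20 to 120 N. Pads are 22 mm wide; open, the fingers measure 114 mm over their backs; the gripper's body (76 mm by 85 mm) begins 54 mm behind the grasp point. The pads swing forward as they close: fully open they stand 13 mm farther back than shut.
Start: joints at [-77.882, 21.807, 74.336, -0, 83.858, -12.336], TCP at [0.228, -0.501, 0.205] pointing down, gripper open.
Joint ranges: [-178.18, 178.18], [-50.72, 133.34], [12.68, 142.11], [-81.47, 261.47], [9.98, 163.14], [-165.26, 165.26]. Speed limits (degrees/s): [136.94, 136.94, 180, 180, 180, 180].

INTERFACE

Orientations are given as a 3x3 rotation matrix whose columns are the frame's x, y, z axes.
In Python, from rig import readout, imaging, job, env gives the robot as it stands.
- The arm moves only by the tool move_arm, never from a script. Its argument "motion" is a list of rows, each a list of 3 entries, a list of its own where there are three numbers: the shift along the tool's x, y, z normalised to -1 to 1, where 1 is 0.02 m, then the turn, a rotation vector about the tool's x, y, z normalised to -1 to 1, where 1 is 120 degrees, then the gripper command: -1 is shut, 1 is fully open, values between are in proportion. In form: [[[tx, ty, tz], [rx, ry, rz], claw], ...]. A call has 1 to 12 rows; each row shifts and turns the pose as measured when the row begins, along the tool's axes as they then stand; what a row does not reach is not made up. A row lasts 1/12 s, in which the tool goes at most 41.7 mm and 7.16 degrees, less where a joint would pass 70% of its speed; a pose out of reach is approached as far as the arm can. A call with a number of a shift or a turn outside -1 to 1 is refused whole. A call with a gripper value outside its range is refused whole. The fingers move at their own pace and stop on an object; "squeeze" is the grip in N (left out, the last holds). Time passes only in rows, so rows that do not move let the fingers close. It gives the time, the measured TCP pose, the force and the opening at its end, in the units of the state.
- readout.observe(): the state, without advancing time (a new reading comes with each control period).
- imaging.get_image(name): name is "scene" or "top" or "wrist"; returns a dict with "img" (384x512x3 uint8, blue, green, red), "fov_y" (degrees; the focal length in pixels is half the picture's height over the tangent of half this angle, whatever the lens; pixels are square), "cx", "cy" (the principal point, pixels), "eye" and "orientation" of the camera in the world. Camera axes: x right, y up, looking along -z (the intrinsics and any distortion apply to the point x, -y, -z); pixel columns grow to the right and rows downward; lengths in m; the calibration is good to about 2 mm. A picture is of the moment at which its call begins. There is no depth.
- job.close_job(): hands the job in, once; it reports no verdict.
The state is a dict: "time_s": time; "q": joint angles; "qvel": joint speeds; "joint_efforts": joint torques, N m; "position": TCP position; "tool_rot": TCP orientation; "ft_force": force on the tool from outside, world axes, zero at the start; "wrist_torque": the same for the moment, N m; "grip_width": finger opening in m.
Only numpy, scipy, OpenCV 4.12 (cv2) and the standard library are available. Lean on these libraries where they do the work, as an engineer would, in place of code of your own. Each camera call takes 0.05 s, during which the arm holds its last target.

TASK

Open the small wooden cupboard on the bench, which has a child-safety latch. Draw its door out by the bar handle until the sprung white hook inside catches it ajar, reach down through the gap between the top of the door and the cupboard, press the hook down and bring the door past it, then swing the door wide open, about square to the cupboard's front, and leave it standing there with the hook sprung back up. Do not disturb the notebooks on top or the things standing round about.

Things in the scene. Friction and masses are not known exactly. Their poses are not given: they have to be found in the camera images.
- cupboard: wooden cupboard fixed to the bench, 200 mm deep, 280 mm wide, 270 mm high, boards 12 mm. Origin: centre of its underside on the bench. Its front (the door side) looks along its own -x, its own +y points to the hinged side, z up.
- hinge_top (a point): point on the door's upright hinge axis, at the level of the cupboard's top (270 mm up), on the front plane of the cupboard at its +y corner. The shut door lies along the cupboard's own -y from here, 280 mm wide; its inner face is 2 mm and its outer face 20 mm in front of the hinge axis; its upper edge is 268 mm above the bench.
- door (a joint): door angle in rad: 0 shut, growing as the free edge swings out to the front; stops at 1.65. The door has some hinge friction and stays where it is left. With the hook up it can be drawn out only to about 0.17, where the hook catches behind a keeper under the top board; the gap at the hook is then about 40 mm wide, open from above.
- handle_mid (a point): middle of the steel bar handle on the outer face of the door: a level bar 136 mm long, 12 mm thick, parallel to the door, its centre line 45 mm off the outer face (39 mm clear between bar and door), 228 mm above the bench and 205 mm from the hinge axis; posts 55 mm to either side of the middle.
- hook_pad (a point): spot to press: on the ribbed upper face of the hook's arm, 23 mm from the inner face of the door and 225 mm from the hinge axis; 244 mm above the bench (24 mm below the door's upper edge) while the hook is up. White plastic arm 76 mm long, 24 mm wide, 6 mm thick, reaching level from the door's inner face into the cupboard, with an upturned barb near its end. It moves with the door and the hook.
- hook (a joint): hook angle in rad about a level pivot 6 mm off the inner face of the door: 0 up (at rest), growing as it is pressed down, stop at 1.1. A spring pushes it up: about 3 N at the pad to start it, about 6 N at 0.4. The barb clears the keeper beyond about 0.22 (4 mm down at the pad).
- notebooks: bystander: stack of three notebooks lying on the cupboard's top, 97 x 138 x 27 mm; origin at the centre of the underside.
- ream: bystander: packet of paper, 297 x 210 x 52 mm; origin at the centre of the underside.
- tape: bystander: black desk tape dispenser, 150 x 62 x 108 mm; origin at the centre of the underside.
- pen_pot: bystander: round metal pot of pencils, 76 mm across, 160 mm high; origin at the centre of the underside.

How it is judged (in metres and radians):
On the way, in this order (a step that is already met when the one before it is completed fails the run):
1. the door is drawn ajar onto its latch: door angle 0.12 to 0.2 with the hook up (below 0.1) (value of joint door between 0.12 and 0.2 rad and value of joint hook below 0.1 rad), for 0.2 s.
2. the hook is pressed down (beyond 0.15) with the door still ajar (angle below 0.25) (value of joint hook above 0.15 rad and value of joint door between 0.08 and 0.25 rad), for 0.05 s.
At the end, for the whole second after the job is handed in: The door stands open by more than 1.3 rad (75 degrees), at rest, with the hook sprung back up (below 0.1 rad) (value of joint door above 1.3 rad and velocity of joint door between -0.05 and 0.05 rad/s and value of joint hook below 0.1 rad); the robot touches nothing.
It fails at once if the notebooks are shifted by more than 30 mm (distance of notebooks from where it was at the start of the episode above 0.03 m).
It fails at once if the ream is shifted by more than 30 mm (distance of ream from where it was at the start of the episode above 0.03 m).
It fails at once if the tape dispenser is shifted by more than 30 mm (distance of tape from where it was at the start of the episode above 0.03 m).
It fails at once if the pen pot is shifted by more than 30 mm (distance of pen_pot from where it was at the start of the episode above 0.03 m).
It also fails if it takes over 48 s, if anything falls off the work surface, if the arm or the gripper's body presses on something with over 40 N, if the wrist force passes 120 N, or if a joint passes its speed limit or range.

## Working session

There is one attempt and no reset: what is moved stays moved. The work goes in short steps, Python scripts to look and compute and a tool call to move; the robot and the scene stay as the last step left them, time stands still between calls to the robot, and variables do not carry over. Pictures are saved under pics/ and viewed, and the job is handed in when it is done.

Besides the shell and the picture viewer there is one more tool, called after ">>>" by a JSON object that holds its "fn" and its "kwargs", one argument or row to a line. move_arm: Moves the arm, as the interface text tells. Its arguments: {"type":"object","properties":{"motion":{"type":"array","items":{"type":"array"}},"squeeze":{"type":"number"}},"required":["motion"]}

```bash
ls; mkdir -p pics; python3 - <<'E'
from rig import readout, imaging, job, env
import cv2,numpy as np
s=readout.observe(); print(s['time_s'],s['position'],np.round(s['tool_rot'],3).tolist(),s['grip_width'],env.tcp_to_grasp)
for n in ("scene","top","wrist"):
    d=imaging.get_image(n); cv2.imwrite(f"pics/{n}0.png",d['img']); print(n,{k:(np.round(v,4).tolist()) for k,v in d.items() if k!='img'})
E
```

```text
pics
0.0 [ 0.2276078  -0.50030641  0.20459713] [[0.91, 0.414, -0.0], [0.414, -0.91, 0.001], [0.0, -0.001, -1.0]] 0.08558478571570378 0.0187
scene {'fov_y': 57.4536, 'cx': 251.3191, 'cy': 198.0236, 'eye': [1.4537, -0.637, 0.9837], 'orientation': [[0.5878, -0.4656, 0.6616], [0.809, 0.3313, -0.4855], [0.0068, 0.8206, 0.5714]]}
top {'fov_y': 52.565, 'cx': 255.2584, 'cy': 190.7822, 'eye': [0.3404, 0.0402, 1.5235], 'orientation': [[-0.0238, 0.9931, -0.1152], [-0.9996, -0.0254, -0.0125], [-0.0153, 0.1149, 0.9933]]}
wrist {'fov_y': 64.6523, 'cx': 253.7181, 'cy': 189.7162, 'eye': [0.3023, -0.4666, 0.372], 'orientation': [[0.4142, 0.8623, 0.2914], [-0.9102, 0.3927, 0.1318], [-0.0008, -0.3198, 0.9475]]}
```

View pics/scene0.png

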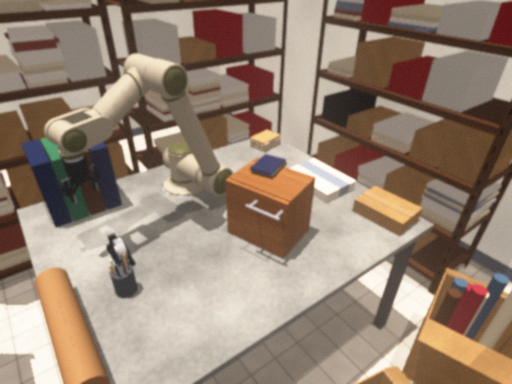

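View pics/top0.png

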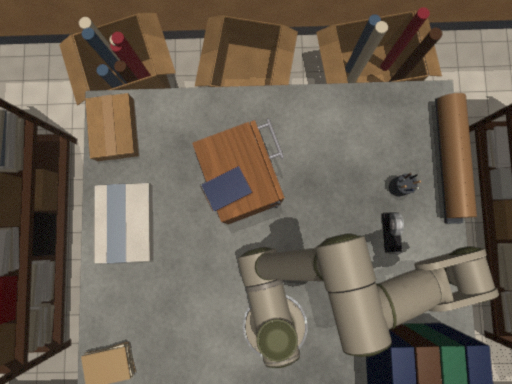

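View pics/wrist0.png

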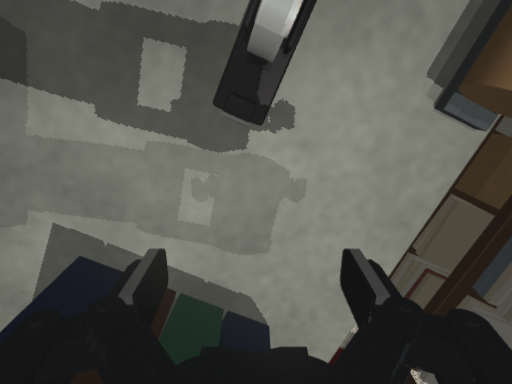

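The top view shows the cupboard's top at about (196-283, 122-221), with the handle on its right side at about (270,140), so the front faces roughly world -y. The tape dispenser (393,232) and pen pot (405,185) are off to the right. Next I'll measure the cupboard corners and handle.

```bash
cat > h.py <<'E'
import numpy as np,cv2
from rig import readout, imaging, job, env
def K(d):
    h=d['img'].shape[0]; f=h/2/np.tan(np.radians(d['fov_y'])/2); return f
def onplane(d,uv,z):
    f=K(d); u,v=uv; r=np.array([(u-d['cx'])/f,-(v-d['cy'])/f,-1.]); w=np.array(d['orientation'])@r; e=np.array(d['eye']); return e+w*(z-e[2])/w[2]
def proj(d,p):
    f=K(d); c=np.array(d['orientation']).T@(np.array(p)-np.array(d['eye'])); return d['cx']+f*c[0]/-c[2], d['cy']-f*c[1]/-c[2]
E
python3 - <<'E'
from h import *
d=imaging.get_image('top'); im=d['img']
cv2.imwrite('pics/topc.png',cv2.resize(im[100:240,170:310],None,fx=4,fy=4,interpolation=cv2.INTER_CUBIC))
d2=imaging.get_image('scene')
cv2.imwrite('pics/scc.png',cv2.resize(d2['img'][140:270,210:340],None,fx=4,fy=4,interpolation=cv2.INTER_CUBIC))
E
```

```text
(no output)
```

View pics/topc.png

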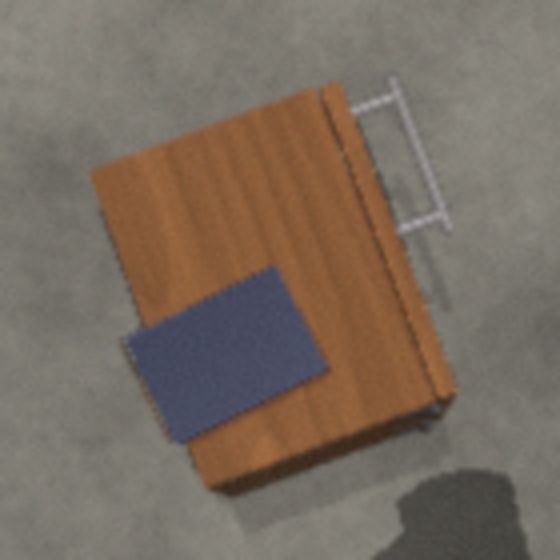

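View pics/scc.png

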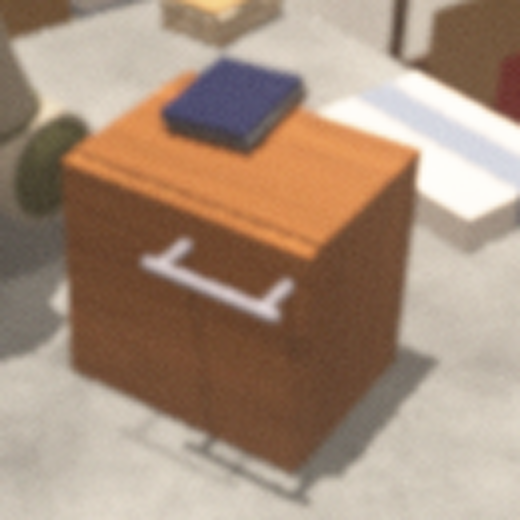

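```bash
cat >> h.py <<'E'
def locate(d):
    P=np.array([(92,172),(322,89),(438,403),(208,489)],float)/4+[170,100]-0.375*0
    W=np.array([onplane(d,p,.27) for p in P])[:,:2]
    L=np.array([(.1,-.14),(-.1,-.14),(-.1,.14),(.1,.14)])
    cW=W.mean(0); H=(L.T)@(W-cW); a=np.arctan2(H[0,1]-H[1,0],H[0,0]+H[1,1])
    R=np.array([[np.cos(a),-np.sin(a)],[np.sin(a),np.cos(a)]])
    return W,L,cW,a,R
E
python3 - <<'E'
from h import *
d=imaging.get_image('top')
W,L,c,a,R=locate(d)
print(np.round(W,4).tolist(),[np.linalg.norm(W[i]-W[i-1]).round(4) for i in range(4)]);print(c,np.degrees(a),np.round(c+L@R.T-W,4).tolist())
def loc(x,y,z): return np.r_[c+R@[x,y],z]
hm=loc(-.1-.02-.045,.14-.205,.228); hp=loc(-.1+.02,.14-.225,.244)
print('handle',hm,'pad',hp, 'hinge',loc(-.1,.14,.27))
print('handle top px',proj(d,hm),'crop',(np.array(proj(d,hm))-[170,100])*4)
d2=imaging.get_image('scene'); print('handle scene crop',(np.array(proj(d2,hm))-[210,140])*4)
for l in L: print((np.array(proj(d2,loc(*l,.27)))-[210,140])*4)
for p in [(393,232),(405,185)]: print(onplane(d,p,.1))
E
```

```text
[[0.6498, 0.2576], [0.7148, 0.0663], [0.4514, -0.0216], [0.3866, 0.1655]] [np.float64(0.2789), np.float64(0.2021), np.float64(0.2777), np.float64(0.198)]
[0.55066875 0.1169392 ] 108.89421754555298 [[0.0009, -0.0008], [0.0007, 0.0014], [-0.0008, -0.0014], [-0.0008, 0.0008]]
handle [ 0.66559704 -0.01812185  0.228     ] pad [0.65699454 0.06877462 0.244     ] hinge [ 0.45059441 -0.02300767  0.27      ]
handle top px (np.float64(275.94202677501994), np.float64(139.20787287155198)) crop [423.7681071  156.83149149]
handle scene crop [201.33528564 285.83848277]
[416.62822523 145.94645545]
[313.82866842 241.63968446]
[ 65.24711503 145.26706739]
[181.33916781  66.55353611]
[ 0.34254072 -0.43711621  0.1       ]
[ 0.512843   -0.49195662  0.1       ]
```

The measured handle middle in the top view, about crop (422,157), agrees with the prediction from the corners of (424,157). I'll lift first, align the jaws with the door normal and part-close the fingers.

>>> {"fn": "move_arm", "kwargs": {
  "motion": [
    [[0,0,-1],[0,0,0.047],-0.15],
    [[0,0,-1],[0,0,0],-0.15],
    [[0,0,-1],[0,0,0],-0.15],
    [[0,0,-1],[0,0,0],-0.15],
    [[0,0,-1],[0,0,0],-0.15],
    [[0,0,-1],[0,0,0],-0.15],
    [[0,0,-1],[0,0,0],-0.15]
  ]
}}

```text
time_s: 0.93
position: [0.2272, -0.4988, 0.3461]
tool_rot: [[0.948, 0.318, -0.003], [0.318, -0.948, 0.012], [0.001, -0.012, -1.0]]
ft_force: [-0.5, -0.3, -0.3]
grip_width: 0.0365
```

```bash
cat >> h.py <<'E'
A=np.radians(108.9)
Rc=np.array([[np.cos(A),-np.sin(A)],[np.sin(A),np.cos(A)]]); C0=np.array([0.5507,0.1169])
HG=C0+Rc@[-.1,.14]
def onDoor(th,r,off,z):  # off: positive outward (front) of hinge axis plane; door inner .002, outer .020
    t=A-np.pi/2-th  # direction hinge->free yaw
    u=np.array([np.cos(t),np.sin(t)]); n=np.array([np.sin(t),-np.cos(t)])
    return np.r_[HG+r*u+off*n,z]
def st():
    s=readout.observe(); T=np.array(s['tool_rot']); return s,np.array(s['position']),T
def delta(target,yaw=None):
    s,p,T=st(); dl=T.T@(np.array(target)-p)
    print('t',round(s['time_s'],2),'pos',np.round(p,4),'yaw_y',round(np.degrees(np.arctan2(T[1,1],T[0,1])),2),'q',np.round(s['q'],1),'F',np.round(s['ft_force'],1),'w',round(s['grip_width'],4))
    print('delta tool units(20mm)',np.round(dl/.02,2),'mm',np.round(dl*1000,1))
    return dl
E
python3 - <<'E'
from h import *
p=onDoor(0,.205,.065,.33); print(p); delta(p)
s,p,T=st(); print(np.round(T,3))
E
```

```text
[ 0.66564192 -0.01814945  0.33      ]
t 0.93 pos [ 0.2272 -0.4988  0.3461] yaw_y -71.48 q [-77.9  18.8  56.2   0.  105.7  -6.4] F [-0.5 -0.3 -0.3] w 0.0365
delta tool units(20mm) [ 28.42 -15.82   1.04] mm [ 568.3 -316.4   20.7]
[[ 0.948  0.318 -0.003]
 [ 0.318 -0.948  0.012]
 [ 0.001 -0.012 -1.   ]]
```

>>> {"fn": "move_arm", "kwargs": {
  "motion": [
    [[1,-0.55,0],[0,0,0],-0.15],
    [[1,-0.55,0],[0,0,0],-0.15],
    [[1,-0.55,0],[0,0,0],-0.15],
    [[1,-0.55,0],[0,0,0],-0.15],
    [[1,-0.55,0],[0,0,0],-0.15],
    [[1,-0.55,0],[0,0,0],-0.15],
    [[1,-0.55,0],[0,0,0],-0.15],
    [[1,-0.55,0],[0,0,0],-0.15],
    [[1,-0.55,0],[0,0,0],-0.15],
    [[1,-0.55,0],[0,0,0],-0.15],
    [[1,-0.55,0],[0,0,0],-0.15],
    [[1,-0.55,0],[0,0,0],-0.15]
  ]
}}

```text
time_s: 1.93
position: [0.4184, -0.2924, 0.3511]
tool_rot: [[0.951, 0.31, -0.001], [0.31, -0.951, 0.004], [0.0, -0.004, -1.0]]
ft_force: [0.0, -0.1, -0.1]
grip_width: 0.0364
```

>>> {"fn": "move_arm", "kwargs": {
  "motion": [
    [[1,-0.5,0],[0,0,0],-0.15],
    [[1,-0.5,0],[0,0,0],-0.15],
    [[1,-0.5,0],[0,0,0],-0.15],
    [[1,-0.5,0],[0,0,0],-0.15],
    [[1,-0.5,0],[0,0,0],-0.15],
    [[1,-0.5,0],[0,0,0],-0.15],
    [[1,-0.5,0],[0,0,0],-0.15],
    [[1,-0.5,0],[0,0,0],-0.15]
  ]
}}

```text
time_s: 2.6
position: [0.5511, -0.1586, 0.3516]
tool_rot: [[0.951, 0.31, -0.001], [0.31, -0.951, 0.004], [0.0, -0.004, -1.0]]
ft_force: [0.6, -1.6, 0.5]
grip_width: 0.036
```

```bash
python3 - <<'E'
from h import *
delta(onDoor(0,.205,.065,.33))
d=imaging.get_image('wrist')
im=d['img'].copy()
for p in [onDoor(0,.205,.065,.228),onDoor(0,.137,.065,.228),onDoor(0,.273,.065,.228),onDoor(0,.28,.002,.268),onDoor(0,0,.002,.268)]:
    u=proj(d,p);print(np.round(u,1)); cv2.circle(im,(int(u[0]),int(u[1])),3,(0,255,0),-1)
cv2.imwrite('pics/w1.png',im)
E
```

```text
t 2.6 pos [ 0.5511 -0.1586  0.3516] yaw_y -71.91 q [-28.   21.4  51.4   0.2 107.3  44. ] F [ 0.6 -1.6  0.5] w 0.036
delta tool units(20mm) [ 7.62 -4.89  1.1 ] mm [152.5 -97.8  22. ]
[137.   -1.8]
[147.2  84.4]
[ 124.8 -104.1]
[  -1.7 -153.8]
[ 83.7 241.2]
```

View pics/w1.png

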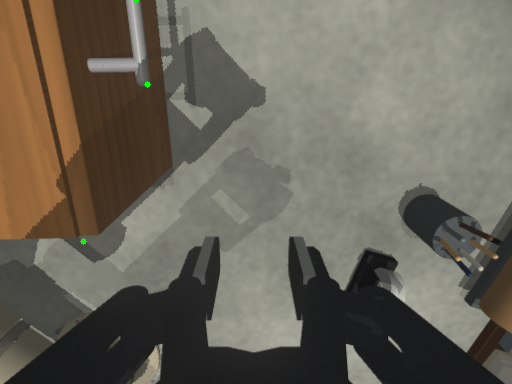

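The wrist view shows the bar's near end at about (143,82), against a prediction of (147,84), and the door's hinge corner at about (78,238), against (84,241). That puts the model within about 3 mm. Moving on above the bar.

>>> {"fn": "move_arm", "kwargs": {
  "motion": [
    [[0.98,-0.63,0],[0,0,0],-0.15],
    [[0.98,-0.63,0],[0,0,0],-0.15],
    [[0.98,-0.63,0],[0,0,0],-0.15],
    [[0.98,-0.63,0],[0,0,0],-0.15],
    [[0.98,-0.63,0],[0,0,0],-0.15],
    [[0.98,-0.63,0],[0,0,0],-0.15],
    [[0.98,-0.63,0],[0,0,0],-0.15],
    [[0.7,-0.5,0],[0,0,-0.006],-0.15],
    [[0,0,0],[0,0,0],-0.15]
  ]
}}

```text
time_s: 3.4
position: [0.6709, -0.0075, 0.3494]
tool_rot: [[0.945, 0.327, -0.004], [0.327, -0.945, 0.006], [-0.002, -0.007, -1.0]]
ft_force: [-0.6, 0.1, -1.1]
grip_width: 0.0364
```

```bash
python3 - <<'E'
from h import *
delta(onDoor(0,.205,.065,.228-.0187))
d=imaging.get_image('wrist')
im=d['img'].copy()
for p in [onDoor(0,.205,.065,.228),onDoor(0,.137,.065,.228),onDoor(0,.273,.065,.228),onDoor(0,.28,.002,.268),onDoor(0,.28,.020,.268),onDoor(0,.205,.02,.268)]:
    u=proj(d,p);print(np.round(u,1)); cv2.circle(im,(int(u[0]),int(u[1])),3,(0,255,0),-1)
cv2.imwrite('pics/w2.png',im)
E
```

```text
t 3.4 pos [ 0.6709 -0.0075  0.3494] yaw_y -70.91 q [-10.9  34.1  30.5   0.3 115.8  60.2] F [-0.6  0.1 -1.1] w 0.0364
delta tool units(20mm) [-0.41  0.47  7.  ] mm [ -8.2   9.3 140. ]
[262.8 182.8]
[261.9 243.5]
[263.8 112.6]
[185.7 107.3]
[208.4 107.4]
[212.2 196.3]
```

View pics/w2.png

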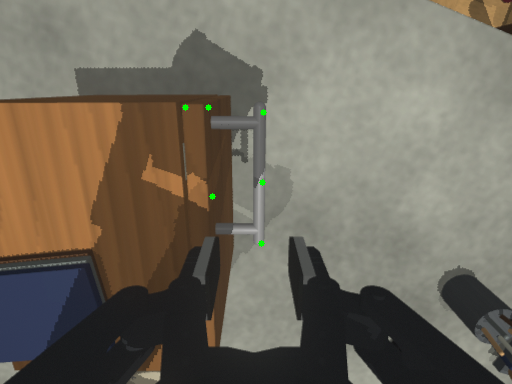

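The bar's middle is at about (259,176), against (263,183) predicted, and the door corner is shifted the same way. The scene view agrees in sign. So I'll shift the model about 4.5 mm along the door and 2.5 mm inward.

```bash
cat >> h.py <<'E'
C0=C0+.0045*np.array([np.sin(A),-np.cos(A)])-.0025*np.array([-np.cos(A),-np.sin(A)])
HG=C0+Rc@[-.1,.14]
E
python3 - <<'E'
from h import *
p=onDoor(0,.205,.065,.228-.0187); print(p);delta(p)
E
```

```text
[ 0.66908951 -0.01432661  0.2093    ]
t 3.45 pos [ 0.6704 -0.0087  0.3495] yaw_y -70.98 q [-10.9  34.   30.6   0.3 115.7  60.2] F [0.5 0.1 0.9] w 0.036
delta tool units(20mm) [-0.14  0.29  7.01] mm [ -2.7   5.8 140.2]
```

>>> {"fn": "move_arm", "kwargs": {
  "motion": [
    [[-0.14,0.29,1],[0,0,0],-0.15],
    [[0,0,1],[0,0,0],-0.15],
    [[0,0,1],[0,0,0],-0.15],
    [[0,0,1],[0,0,0],-0.15],
    [[0,0,0],[0,0,0],-0.15]
  ]
}}

```text
time_s: 3.87
position: [0.6673, -0.019, 0.2679]
tool_rot: [[0.947, 0.322, -0.001], [0.322, -0.947, 0.004], [-0.0, -0.004, -1.0]]
ft_force: [-1.6, -0.3, -0.6]
grip_width: 0.0363
```

```bash
python3 - <<'E'
from h import *
delta(onDoor(0,.205,.065,.228-.0187))
d=imaging.get_image('wrist')
im=d['img'].copy()
for p in [onDoor(0,.205,.065,.228),onDoor(0,.137,.065,.228),onDoor(0,.273,.065,.228),onDoor(0,.28,.002,.268),onDoor(0,.28,.020,.268)]:
    u=proj(d,p);print(np.round(u,1)); cv2.circle(im,(int(u[0]),int(u[1])),3,(0,255,0),-1)
cv2.imwrite('pics/w3.png',im)
E
```

```text
t 3.87 pos [ 0.6673 -0.019   0.2679] yaw_y -71.2 q [-11.8  33.1  45.1   0.2 102.   59.4] F [-1.6 -0.3 -0.6] w 0.0363
delta tool units(20mm) [ 0.16 -0.18  2.93] mm [ 3.2 -3.7 58.6]
[248.5 201.2]
[249.1 280.5]
[247.8 104.6]
[126.5  95.1]
[160.6  95.1]
```

View pics/w3.png

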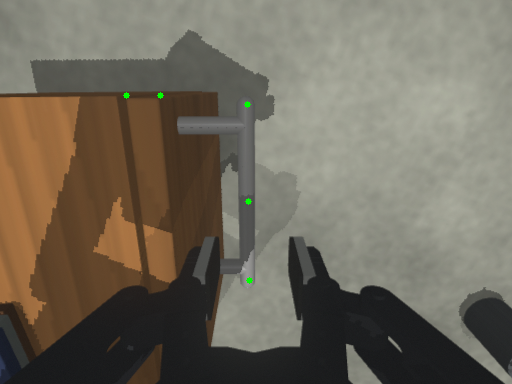

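The model now lies on the bar. Going down and closing.

>>> {"fn": "move_arm", "kwargs": {
  "motion": [
    [[0.15,-0.18,1],[0,0,0],-0.15],
    [[0,0,1],[0,0,0],-0.15],
    [[0,0,0.8],[0,0,0],-0.15],
    [[0,0,0],[0,0,0],-0.15]
  ]
}}

```text
time_s: 4.25
position: [0.6708, -0.0178, 0.2207]
tool_rot: [[0.948, 0.319, 0.013], [0.319, -0.948, 0.0], [0.012, 0.004, -1.0]]
ft_force: [0.1, 0.0, -1.0]
grip_width: 0.0363
```

```bash
python3 - <<'E'
from h import *
delta(onDoor(0,.205,.065,.228-.0187))
E
```

```text
t 4.25 pos [ 0.6708 -0.0178  0.2207] yaw_y -71.4 q [-11.7  33.8  51.3   0.2  94.2  59.7] F [ 0.1  0.  -1. ] w 0.0363
delta tool units(20mm) [-0.03 -0.2   0.57] mm [-0.7 -3.9 11.4]
```

>>> {"fn": "move_arm", "kwargs": {
  "motion": [
    [[0,-0.2,0.5],[0,0,0],-0.15],
    [[0,0,0],[0,0,0],-1],
    [[0,0,0],[0,0,0],-1],
    [[0,0,0],[0,0,0],-1],
    [[0,0,0],[0,0,0],-1],
    [[0,0,0],[0,0,0],-1]
  ],
  "squeeze": 40
}}

```text
time_s: 4.75
position: [0.672, -0.0168, 0.2212]
tool_rot: [[0.948, 0.317, 0.026], [0.317, -0.948, -0.003], [0.024, 0.011, -1.0]]
ft_force: [-0.4, -0.3, -0.3]
grip_width: 0.0001
```

```bash
python3 - <<'E'
from h import *
delta(onDoor(0,.205,.065,.228-.0187))
for th in (.05,.1,.15,.17): delta(onDoor(th,.205,.065,.21))
E
```

```text
t 4.75 pos [ 0.672  -0.0168  0.2212] yaw_y -71.54 q [-11.6  33.5  51.8   0.1  93.3  60. ] F [-0.4 -0.3 -0.3] w 0.0001
delta tool units(20mm) [-0.11 -0.17  0.59] mm [-2.2 -3.4 11.8]
t 4.75 pos [ 0.672  -0.0168  0.2212] yaw_y -71.54 q [-11.6  33.5  51.8   0.1  93.3  60. ] F [-0.4 -0.3 -0.3] w 0.0001
delta tool units(20mm) [-0.28  0.34  0.56] mm [-5.6  6.8 11.2]
t 4.75 pos [ 0.672  -0.0168  0.2212] yaw_y -71.54 q [-11.6  33.5  51.8   0.1  93.3  60. ] F [-0.4 -0.3 -0.3] w 0.0001
delta tool units(20mm) [-0.48  0.84  0.56] mm [-9.6 16.8 11.2]
t 4.75 pos [ 0.672  -0.0168  0.2212] yaw_y -71.54 q [-11.6  33.5  51.8   0.1  93.3  60. ] F [-0.4 -0.3 -0.3] w 0.0001
delta tool units(20mm) [-0.7   1.33  0.56] mm [-14.   26.6  11.2]
t 4.75 pos [ 0.672  -0.0168  0.2212] yaw_y -71.54 q [-11.6  33.5  51.8   0.1  93.3  60. ] F [-0.4 -0.3 -0.3] w 0.0001
delta tool units(20mm) [-0.79  1.52  0.56] mm [-15.9  30.4  11.2]
```

```bash
python3 - <<'E'
from h import *
d=imaging.get_image('wrist'); d2=imaging.get_image('scene')
cv2.imwrite('pics/w4.png',d['img']); cv2.imwrite('pics/s4.png',cv2.resize(d2['img'][90:270,170:340],None,fx=3,fy=3))
E
```

```text
(no output)
```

View pics/w4.png

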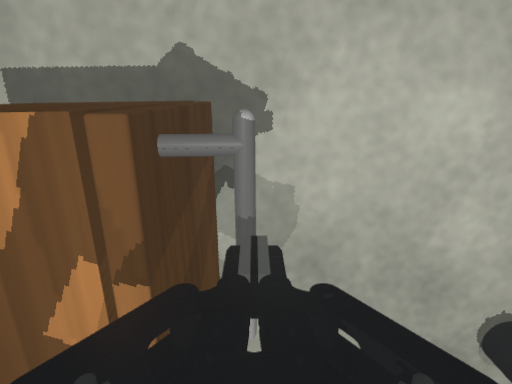

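View pics/s4.png

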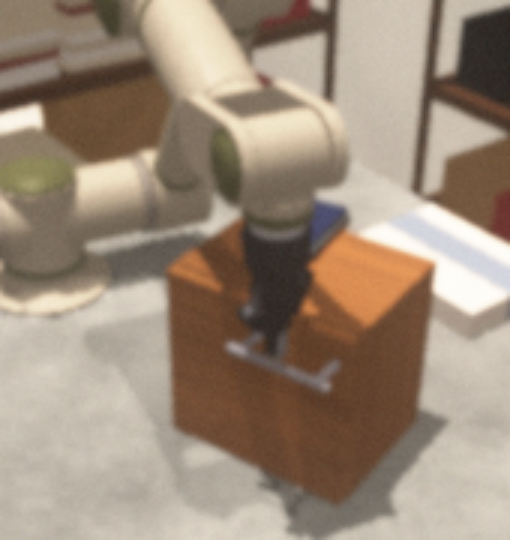

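```bash
python3 - <<'E'
from h import *
s,p,T=st(); d=imaging.get_image('wrist')
print(np.round(p,4),np.round(T,3).tolist(), s['joint_efforts'],s['wrist_torque'],s['ft_force'])
print('tcp',proj(d,p),'tcp front',proj(d,p+T@[.011,0,0]))
for z in (.2212,.228,.24): print(z,'bar under front', proj(d,np.r_[onDoor(0,.205+.011,.065,.2)[:2],z]))
for q in [onDoor(0,.273,.065,.228),onDoor(0,.28,.02,.268),onDoor(0,.28,.002,.268)]: print(proj(d,q))
E
```

```text
[ 0.6719 -0.0167  0.2209] [[0.948, 0.317, 0.025], [0.317, -0.948, -0.003], [0.023, 0.011, -1.0]] [-6.84563234e-02 -5.68385017e+01 -2.46990806e+01  1.51106800e-03
 -5.03093563e-02 -2.96927632e-03] [0.03717655 0.00513938 0.00717294] [ 0.07737375 -0.37033505  0.92572706]
tcp (np.float64(253.55633996424905), np.float64(229.32055213235586)) tcp front (np.float64(253.55847867381343), np.float64(212.6443785913164))
0.2212 bar under front (np.float64(248.2332741797453), np.float64(215.6776684116363))
0.228 bar under front (np.float64(248.16588463175916), np.float64(220.14650527947444))
0.24 bar under front (np.float64(248.03393140837625), np.float64(228.89678550994333))
(np.float64(246.78290153701775), np.float64(119.09373224763547))
(np.float64(129.33722794896738), np.float64(109.36978387375943))
(np.float64(82.66223679611537), np.float64(109.74018632919935))
```

```bash
python3 - <<'E'
from h import *
s,p,T=st(); d=imaging.get_image('scene'); o=np.array([225,180])
im=cv2.resize(d['img'][180:250,225:305],None,fx=8,fy=8,interpolation=cv2.INTER_CUBIC)
for q in [p,onDoor(0,.137,.065,.228),onDoor(0,.273,.065,.228),onDoor(0,.28,.02,.268),onDoor(0,0,.02,.268)]:
    u=(np.array(proj(d,q))-o+.5)*8; print(u); cv2.circle(im,tuple(int(x) for x in u),3,(0,255,0),-1)
cv2.imwrite('pics/s5.png',im)
E
```

```text
[297.30862044 274.65350394]
[174.76448324 204.44827949]
[427.98163265 311.35305496]
[500.14245836 193.29524925]
[-0.62980524 -3.75852821]
```

View pics/s5.png

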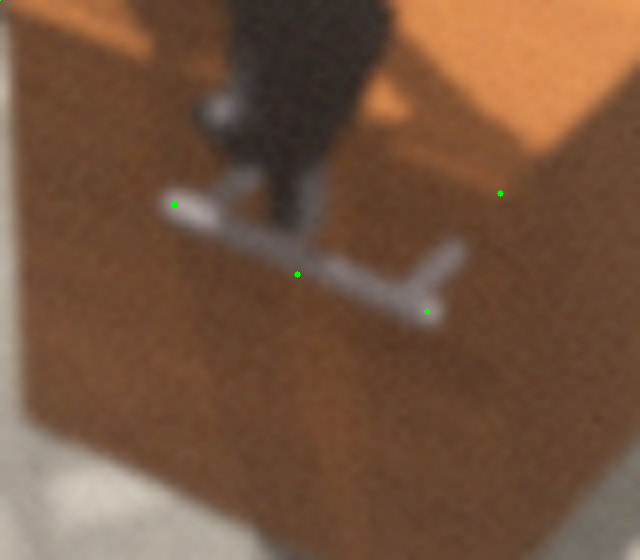

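Both views show the shut fingertips standing on top of the bar at about wrist (253,240) and scene crop (290,228). The reported TCP projects about 15 mm lower. I'll lift and see where the tips are when they're free.

>>> {"fn": "move_arm", "kwargs": {
  "motion": [
    [[0,0.17,-1],[0,0,0],-1],
    [[0,0,-1],[0,0,0],-1],
    [[0,0,0],[0,0,0],-1]
  ]
}}

```text
time_s: 5.2
position: [0.6712, -0.0196, 0.2601]
tool_rot: [[0.948, 0.317, 0.02], [0.317, -0.948, -0.002], [0.019, 0.008, -1.0]]
ft_force: [0.5, -0.2, -0.1]
grip_width: 0.0002
```

```bash
python3 - <<'E'
from h import *
delta(onDoor(0,.205,.065,.21))
s,p,T=st(); d=imaging.get_image('wrist'); im=d['img'].copy()
print(np.round(T,3).tolist())
for q in [p,p+T@[.011,0,0],p+T@[.011,0,-.0187]]:
    u=proj(d,q); print(u); cv2.circle(im,tuple(int(x) for x in u),2,(0,255,0),-1)
cv2.imwrite('pics/w6.png',cv2.resize(im[150:330,160:350],None,fx=3,fy=3))
E
```

```text
t 5.2 pos [ 0.6712 -0.0196  0.2601] yaw_y -71.51 q [-11.8  32.9  46.7   0.1  99.3  59.7] F [ 0.5 -0.2 -0.1] w 0.0002
delta tool units(20mm) [-0.06 -0.3   2.5 ] mm [-1.2 -6.1 50. ]
[[0.948, 0.317, 0.02], [0.317, -0.948, -0.002], [0.019, 0.008, -1.0]]
(np.float64(253.67313635400305), np.float64(229.37707316234955))
(np.float64(253.67829612768548), np.float64(212.70321238170274))
(np.float64(253.69035396910746), np.float64(226.29242895774922))
```

View pics/w6.png

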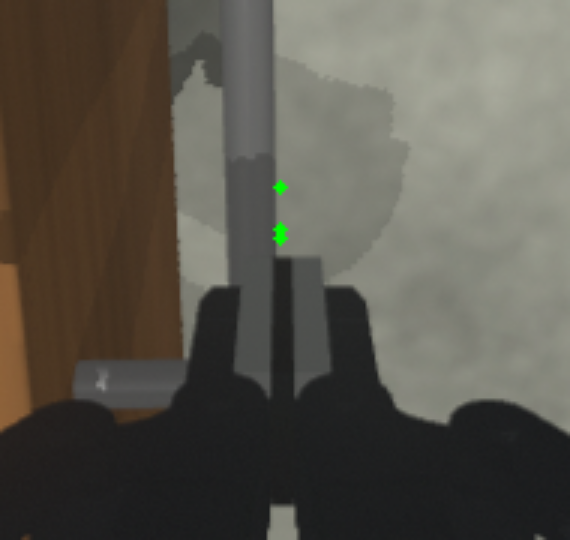

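>>> {"fn": "move_arm", "kwargs": {
  "motion": [
    [[0,-0.3,0],[0,0.012,0],-0.2],
    [[0,0,0],[0,0,0],-0.2],
    [[0,0,0],[0,0,0],-0.2],
    [[0,0,1],[0,0,0],-0.2],
    [[0,0,0.5],[0,0,0],-0.2]
  ]
}}

```text
time_s: 5.67
position: [0.67, -0.0138, 0.2247]
tool_rot: [[0.948, 0.317, 0.04], [0.317, -0.948, 0.006], [0.04, 0.007, -0.999]]
ft_force: [-0.1, -0.8, -0.8]
grip_width: 0.0339
```

>>> {"fn": "move_arm", "kwargs": {
  "motion": [
    [[0,0,0.5],[0,0,0],-0.2]
  ]
}}

```text
time_s: 5.75
position: [0.6704, -0.0138, 0.2138]
tool_rot: [[0.948, 0.317, 0.039], [0.317, -0.948, 0.006], [0.039, 0.007, -0.999]]
ft_force: [-0.8, -0.4, -0.8]
grip_width: 0.0337
```

>>> {"fn": "move_arm", "kwargs": {
  "motion": [
    [[0,0,0.5],[0,0,0],-0.2]
  ]
}}

```text
time_s: 5.83
position: [0.6705, -0.0138, 0.2023]
tool_rot: [[0.948, 0.317, 0.037], [0.317, -0.948, 0.006], [0.037, 0.006, -0.999]]
ft_force: [0.2, -0.5, 0.0]
grip_width: 0.0341
```

```bash
python3 - <<'E'
from h import *
delta(onDoor(0,.205,.065,.20))
s,p,T=st(); d=imaging.get_image('wrist'); im=d['img'].copy()
print(np.round(T,3).tolist())
cv2.imwrite('pics/w7.png',im)
E
```

```text
t 5.83 pos [ 0.6705 -0.0138  0.2023] yaw_y -71.51 q [-11.6  33.4  54.9   0.8  89.7  59.9] F [ 0.2 -0.5  0. ] w 0.0341
delta tool units(20mm) [-0.08 -0.    0.11] mm [-1.6 -0.   2.2]
[[0.948, 0.317, 0.037], [0.317, -0.948, 0.006], [0.037, 0.006, -0.999]]
```

View pics/w7.png

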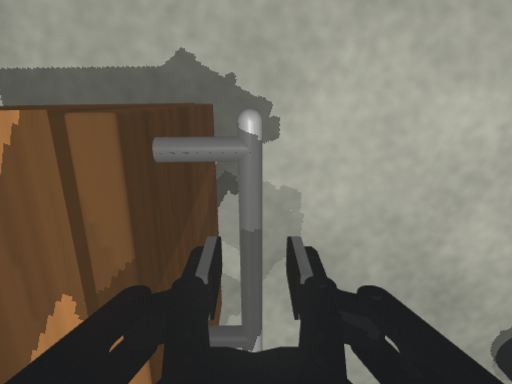

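>>> {"fn": "move_arm", "kwargs": {
  "motion": [
    [[0,0,0.1],[0,-0.01,0],-0.2],
    [[0,0,0],[0,0,0],-1],
    [[0,0,0],[0,0,0],-1],
    [[0,0,0],[0,0,0],-1],
    [[0,0,0],[0,0,0],-1],
    [[0,0,0],[0,0,0],-1]
  ],
  "squeeze": 40
}}

```text
time_s: 6.38
position: [0.6698, -0.0139, 0.197]
tool_rot: [[0.948, 0.317, 0.008], [0.317, -0.948, -0.0], [0.008, 0.003, -1.0]]
ft_force: [-0.8, -0.0, -3.0]
grip_width: 0.0099
```

```bash
python3 - <<'E'
from h import *
delta(onDoor(0,.205,.065,.20))
s,p,T=st(); d=imaging.get_image('wrist'); im=d['img'].copy()
print(np.round(T,3).tolist())
cv2.imwrite('pics/w8.png',im)
E
```

```text
t 6.38 pos [ 0.6698 -0.0139  0.197 ] yaw_y -71.51 q [-11.3  34.4  53.9   0.1  91.2  60.2] F [-0.8 -0.  -3. ] w 0.0099
delta tool units(20mm) [-0.04  0.01 -0.15] mm [-0.8  0.2 -3. ]
[[0.948, 0.317, 0.008], [0.317, -0.948, -0.0], [0.008, 0.003, -1.0]]
```

View pics/w8.png

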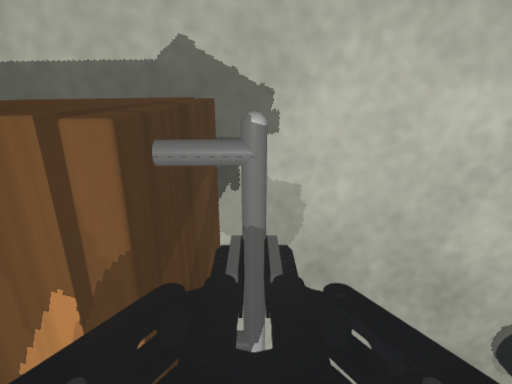

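Bar gripped (9.9 mm). Drawing the door out along its arc.

>>> {"fn": "move_arm", "kwargs": {
  "motion": [
    [[-0.05,0.18,0],[0,0,0.008],-1],
    [[-0.11,0.35,0],[0,0,0.016],-1],
    [[-0.11,0.35,0],[0,0,0.016],-1],
    [[-0.11,0.35,0],[0,0,0.016],-1]
  ]
}}

```text
time_s: 6.77
position: [0.6687, -0.04, 0.1969]
tool_rot: [[0.98, 0.197, 0.007], [0.197, -0.98, 0.001], [0.007, 0.001, -1.0]]
ft_force: [-2.1, 1.7, -1.6]
grip_width: 0.0099
```

```bash
cat >> h.py <<'E'
def thetab():
    s,p,T=st(); g=p-T[:,2]*.0187  # tool point vs bar
    v=p[:2]-HG; return np.arctan2(.205,.065)-0  , 
def door_from_bar():
    s,p,T=st(); v=p[:2]-HG; yaw=np.arctan2(v[1],v[0]); return (A-np.pi/2-np.arctan2(.065,.205))-yaw, np.linalg.norm(v)
E
python3 - <<'E'
from h import *
delta(onDoor(.17,.205,.065,.20)); print(door_from_bar())
E
```

```text
t 6.77 pos [ 0.6687 -0.04    0.1969] yaw_y -78.66 q [-13.6  34.4  53.8   0.1  91.3  65.1] F [-2.1  1.7 -1.6] w 0.0099
delta tool units(20mm) [-0.2   0.51 -0.15] mm [-3.9 10.2 -3.1]
(np.float64(0.11905601460675569), np.float64(0.21560223622535807))
```

>>> {"fn": "move_arm", "kwargs": {
  "motion": [
    [[-0.11,0.35,0],[0,0,0.012],-1],
    [[-0.05,0.17,0],[0,0,0.008],-1]
  ]
}}

```text
time_s: 6.93
position: [0.6677, -0.0475, 0.197]
tool_rot: [[0.988, 0.151, 0.008], [0.151, -0.988, 0.012], [0.01, -0.011, -1.0]]
ft_force: [4.5, 32.7, -1.6]
grip_width: 0.0099
```

```bash
python3 - <<'E'
from h import *
delta(onDoor(.17,.205,.065,.20)); print(door_from_bar())
d=imaging.get_image('wrist'); cv2.imwrite('pics/w9.png',d['img'])
E
```

```text
t 6.93 pos [ 0.6677 -0.0475  0.197 ] yaw_y -81.29 q [-14.5  34.4  54.    0.8  91.4  66.8] F [ 4.5 32.7 -1.6] w 0.0099
delta tool units(20mm) [-0.07  0.15 -0.15] mm [-1.4  3.1 -3. ]
(np.float64(0.1543584291399887), np.float64(0.21550370468383828))
```

View pics/w9.png

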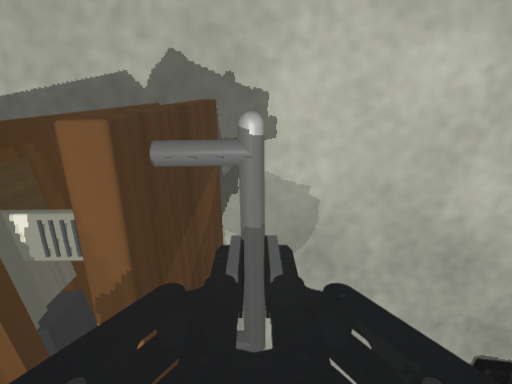

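The pull force rose to 33 N, so the latch has caught. The white ribbed hook shows at about (55,237) behind the door. I'll hold briefly, then release.

>>> {"fn": "move_arm", "kwargs": {
  "motion": [
    [[0,0,0],[0,0,0],-1],
    [[0,0,0],[0,0,0],-1],
    [[0,0,0],[0,0,0],-1],
    [[0,0,0],[0,0,0],-1],
    [[0,0,0],[0,0,0],-0.2],
    [[0,0,0],[0,0,0],-0.2],
    [[0,0,0],[0,0,0],-0.2],
    [[0,0,0],[0,0,0],-0.2]
  ]
}}

```text
time_s: 7.65
position: [0.6687, -0.0495, 0.1984]
tool_rot: [[0.989, 0.144, 0.013], [0.144, -0.989, 0.013], [0.015, -0.011, -1.0]]
ft_force: [0.1, -0.6, 0.0]
grip_width: 0.034
```

```bash
python3 - <<'E'
from h import *
delta(onDoor(.17,.205,.065,.20)); print(door_from_bar())
d=imaging.get_image('wrist'); cv2.imwrite('pics/w10.png',d['img'])
for th in (.15,.16,.17): print([np.round(proj(d,onDoor(th,*q)),1).tolist() for q in [(.225,-.021,.244),(.273,.065,.228),(.28,.002,.268),(.28,.02,.268)]])
E
```

```text
t 7.65 pos [ 0.6687 -0.0495  0.1984] yaw_y -81.69 q [-14.7  34.3  53.9   0.9  91.3  67. ] F [ 0.1 -0.6  0. ] w 0.034
delta tool units(20mm) [-0.1   0.05 -0.08] mm [-2.   0.9 -1.6]
(np.float64(0.16301027126810758), np.float64(0.2167523583637431))
[[54.0, 239.2], [240.4, 121.3], [36.6, 117.1], [92.1, 115.1]]
[[58.8, 238.7], [246.5, 122.6], [45.3, 116.9], [100.9, 115.5]]
[[63.6, 238.2], [252.6, 123.9], [53.9, 116.8], [109.7, 116.0]]
```

View pics/w10.png

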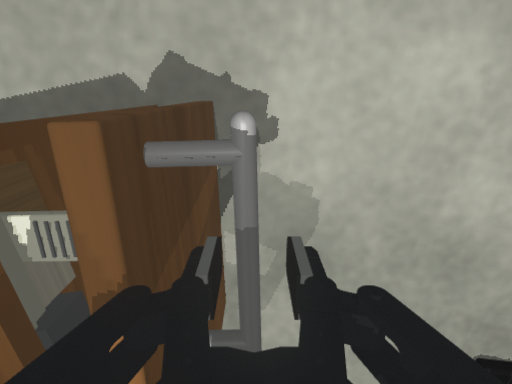

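Bar end (244,124) puts the door at about 0.158 rad. The hook ribs at (52,239) match the predicted pad position. Now I'll rise clear, shut the fingers and turn the jaws along the door.

>>> {"fn": "move_arm", "kwargs": {
  "motion": [
    [[0,0,-1],[0,0,0],-0.2],
    [[0,0,-1],[0,0,0],-0.2],
    [[0,0,-1],[0,0,0],-0.2],
    [[0,0,-1],[0,0,0],-0.5],
    [[0,0,-1],[0,0,0],-1],
    [[0,0,-1],[0,0,-0.059],-1],
    [[0,0,-1],[0,0,-0.059],-1],
    [[0,0,0],[0,0,-0.059],-1],
    [[0,0,0],[0,0,-0.059],-1],
    [[0,0,0],[0,0,-0.059],-1],
    [[0,0,0],[0,0,-0.059],-1],
    [[0,0,0],[0,0,-0.059],-1]
  ]
}}

```text
time_s: 8.7
position: [0.6664, -0.0548, 0.3481]
tool_rot: [[0.524, 0.851, 0.018], [0.851, -0.525, 0.008], [0.016, 0.011, -1.0]]
ft_force: [0.2, 0.1, 1.1]
grip_width: -0.0001
```

>>> {"fn": "move_arm", "kwargs": {
  "motion": [
    [[0,0,0],[0,0,-0.059],-1],
    [[0,0,0],[0,0,-0.059],-1],
    [[0,0,0],[0,0,-0.059],-1],
    [[0,0,0],[0,0,-0.059],-1],
    [[0,0,0],[0,0,-0.059],-1],
    [[0,0,0],[0,0,-0.059],-1]
  ]
}}

```text
time_s: 9.2
position: [0.6665, -0.0565, 0.3496]
tool_rot: [[-0.196, 0.98, 0.021], [0.981, 0.196, 0.005], [0.001, 0.021, -1.0]]
ft_force: [0.1, -0.1, 0.2]
grip_width: 0.0004
```

```bash
python3 - <<'E'
from h import *
TH=.158
delta(onDoor(TH,.225,-.021,.33))
s,p,T=st(); print(np.round(T,3).tolist())
d=imaging.get_image('wrist'); im=d['img'].copy()
for q in [(.225,-.021,.244),(.28,.002,.268),(.15,.002,.268)]:
    u=proj(d,onDoor(TH,*q)); cv2.circle(im,tuple(int(x) for x in u),3,(0,255,0),-1); print(u)
cv2.imwrite('pics/w11.png',im)
E
```

```text
t 9.2 pos [ 0.6665 -0.0565  0.3496] yaw_y 11.33 q [-15.2  32.8  32.8   0.7 113.4 -26.3] F [ 0.1 -0.1  0.2] w 0.0004
delta tool units(20mm) [4.67 1.2  1.01] mm [93.4 24.1 20.2]
[[-0.196, 0.98, 0.021], [0.981, 0.196, 0.005], [0.001, 0.021, -1.0]]
(np.float64(280.54172955141604), np.float64(73.36680576965956))
(np.float64(350.95765604801085), np.float64(104.91259557620992))
(np.float64(186.85171084424962), np.float64(100.60452646040004))
```

View pics/w11.png

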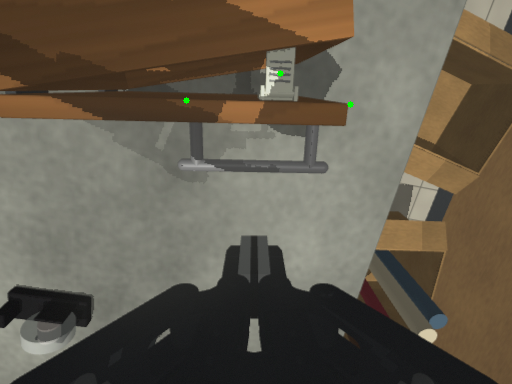

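>>> {"fn": "move_arm", "kwargs": {
  "motion": [
    [[1,0.25,0],[0,0.052,0],-1],
    [[1,0.25,0],[0,0.052,0],-1],
    [[0.6,0.3,0],[0.01,0.052,0.012],-1],
    [[0,0.3,0],[0,0.052,0],-1],
    [[0,0,0],[0,0,0],-1]
  ]
}}

```text
time_s: 9.67
position: [0.6768, 0.0011, 0.3581]
tool_rot: [[-0.154, 0.984, -0.085], [0.886, 0.176, 0.429], [0.437, -0.009, -0.899]]
ft_force: [0.7, -0.9, -1.9]
grip_width: 0.0
```

```bash
cat >> h.py <<'E'
def tilt(TH):
    s,p,T=st(); t=A-np.pi/2-TH
    u=np.array([np.cos(t),np.sin(t),0]); n=np.array([np.sin(t),-np.cos(t),0]); B=np.c_[-n,u,[0,0,-1]]
    L=B.T@T  # tool axes in (inward,along,down)
    print('tool z in (inward,along,down)',np.round(L[:,2],3),'tool y',np.round(L[:,1],3))
    from scipy.spatial.transform import Rotation as Ro
    return L
def inDoor(TH,p):
    t=A-np.pi/2-TH; u=np.array([np.cos(t),np.sin(t)]); n=np.array([np.sin(t),-np.cos(t)]); v=np.array(p[:2])-HG
    return np.round([v@u,v@n,p[2]],4)
E
python3 - <<'E'
from h import *
TH=.158
delta(onDoor(TH,.225,.0063,.309)); tilt(TH)
s,p,T=st(); print(inDoor(TH,p))
E
```

```text
t 9.67 pos [0.6768 0.0011 0.3581] yaw_y 10.12 q [-19.3  39.6  23.1  28.4 127.5 -13.8] F [ 0.7 -0.9 -1.9] w 0.0
delta tool units(20mm) [-0.54  0.13  2.46] mm [-10.9   2.6  49.3]
tool z in (inward,along,down) [ 0.437 -0.01   0.899] tool y [0.005 1.    0.009]
[0.2229 0.0181 0.3581]
```

>>> {"fn": "move_arm", "kwargs": {
  "motion": [
    [[-0.3,0.1,0.8],[0,0,0],-1],
    [[-0.24,0,0.8],[0,0,0],-1],
    [[0,0,0],[0,0,0],-1]
  ]
}}

```text
time_s: 9.92
position: [0.6785, 0.0033, 0.3231]
tool_rot: [[-0.146, 0.986, -0.081], [0.891, 0.167, 0.422], [0.43, -0.01, -0.903]]
ft_force: [0.2, 0.4, -0.7]
grip_width: -0.0006
```

```bash
python3 - <<'E'
from h import *
TH=.158
delta(onDoor(TH,.225,-.0275,.2368)); tilt(TH)
s,p,T=st(); print(inDoor(TH,p))
d=imaging.get_image('wrist'); im=d['img'].copy()
for q in [(.225,-.021,.244),(.28,.002,.268),(.15,.002,.268)]:
    u=proj(d,onDoor(TH,*q)); cv2.circle(im,tuple(int(x) for x in u),3,(0,255,0),-1); print(u)
cv2.imwrite('pics/w12.png',im)
d=imaging.get_image('scene'); o=np.array([225,130])
im=cv2.resize(d['img'][130:230,225:325],None,fx=6,fy=6,interpolation=cv2.INTER_CUBIC)
for q in [p,p-.013*T[:,2],onDoor(TH,.225,-.021,.244),onDoor(TH,.225,.002,.268)]:
    u=(np.array(proj(d,q))-o+.5)*6; cv2.circle(im,tuple(int(x) for x in u),3,(0,255,0),-1);print(u)
cv2.imwrite('pics/s12.png',im)
E
```

```text
t 9.92 pos [0.6785 0.0033 0.3231] yaw_y 9.61 q [-18.9  38.8  30.   26.  121.7 -16.6] F [ 0.2  0.4 -0.7] w -0.0006
delta tool units(20mm) [0.12 0.04 4.83] mm [ 2.3  0.8 96.7]
tool z in (inward,along,down) [ 0.43  -0.007  0.903] tool y [-0.004  1.     0.01 ]
[0.2249 0.0161 0.3231]
(np.float64(254.88603738915882), np.float64(185.41329013015852))
(np.float64(324.15859240700513), np.float64(209.7973155822341))
(np.float64(160.7559429958551), np.float64(210.5405270119588))
[262.12912254 356.81305705]
[256.3840374  343.42786639]
[298.80121363 442.26990497]
[274.98221004 425.41912332]
```

View pics/w12.png

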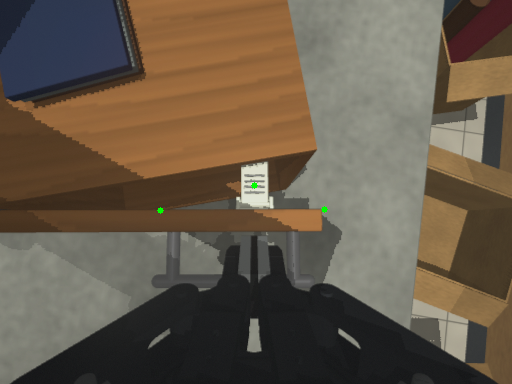

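View pics/s12.png

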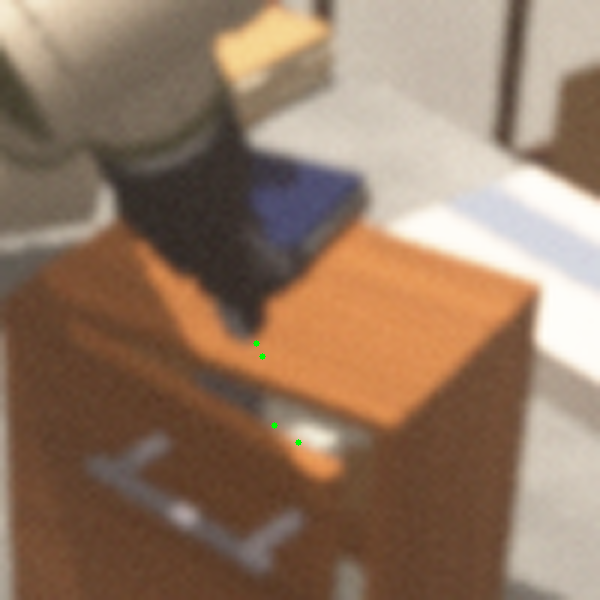

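The wrist view shows the ribbed pad at (254,185), in line with the fingertips (254,245). The gap is open between the door edge (row 212) and the cupboard front (row about 165). Moving in along the tool axis.

>>> {"fn": "move_arm", "kwargs": {
  "motion": [
    [[0.06,0.04,0.9],[0,0,0],-1],
    [[0.06,0,0.9],[0,0,0],-1],
    [[0,0,0.9],[0,0,0],-1],
    [[0,0,0],[0,0,0],-1]
  ]
}}

```text
time_s: 10.35
position: [0.6758, 0.0284, 0.2834]
tool_rot: [[-0.151, 0.986, -0.067], [0.895, 0.165, 0.415], [0.42, 0.003, -0.908]]
ft_force: [0.6, 0.7, 0.4]
grip_width: 0.0
```

```bash
python3 - <<'E'
from h import *
TH=.158
delta(onDoor(TH,.225,-.0275,.2368)); tilt(TH)
s,p,T=st(); print(inDoor(TH,p))
d=imaging.get_image('wrist'); im=d['img'].copy()
for q in [(.225,-.021,.244),(.28,.002,.268),(.15,.002,.268)]:
    u=proj(d,onDoor(TH,*q)); cv2.circle(im,tuple(int(x) for x in u),2,(0,255,0),-1); print(u)
cv2.imwrite('pics/w13.png',cv2.resize(im[130:330,130:380],None,fx=3,fy=3))
E
```

```text
t 10.35 pos [0.6758 0.0284 0.2834] yaw_y 9.49 q [-17.   37.3  39.   24.2 113.3 -18.7] F [0.6 0.7 0.4] w 0.0
delta tool units(20mm) [-0.14 -0.09  2.5 ] mm [-2.8 -1.9 50.1]
tool z in (inward,along,down) [0.42  0.005 0.908] tool y [-0.006  1.    -0.003]
[ 0.2266 -0.009   0.2834]
(np.float64(251.71867799743978), np.float64(211.377933026857))
(np.float64(335.5552680216662), np.float64(244.66373955642544))
(np.float64(137.25252911311023), np.float64(245.91122421299784))
```

View pics/w13.png

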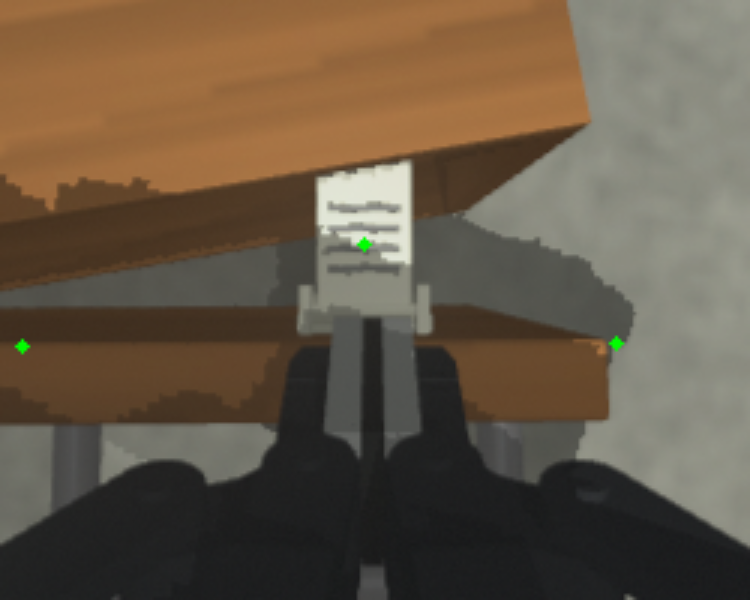

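Lined up. Continuing in and pressing in small steps while I watch the force.

>>> {"fn": "move_arm", "kwargs": {
  "motion": [
    [[-0.1,-0.05,0.8],[0,0,0],-1],
    [[0,0,0.7],[0,0,0],-1]
  ]
}}

```text
time_s: 10.57
position: [0.6754, 0.0366, 0.2632]
tool_rot: [[-0.155, 0.987, -0.054], [0.897, 0.163, 0.41], [0.414, 0.015, -0.91]]
ft_force: [0.9, -0.2, -0.2]
grip_width: 0.0
```

```bash
python3 - <<'E'
from h import *
TH=.158
delta(onDoor(TH,.225,-.0275,.2368)); tilt(TH)
s,p,T=st(); print(inDoor(TH,p))
d=imaging.get_image('wrist'); im=d['img'].copy()
cv2.imwrite('pics/w14.png',cv2.resize(im[130:330,130:380],None,fx=3,fy=3))
E
```

```text
t 10.57 pos [0.6754 0.0366 0.2632] yaw_y 9.38 q [-16.3  36.8  42.9  23.6 109.1 -19.8] F [ 0.9 -0.2 -0.2] w 0.0
delta tool units(20mm) [-0.07 -0.15  1.41] mm [-1.5 -3.1 28.2]
tool z in (inward,along,down) [0.413 0.017 0.91 ] tool y [-0.008  1.    -0.015]
[ 0.2276 -0.0172  0.2632]
```

View pics/w14.png

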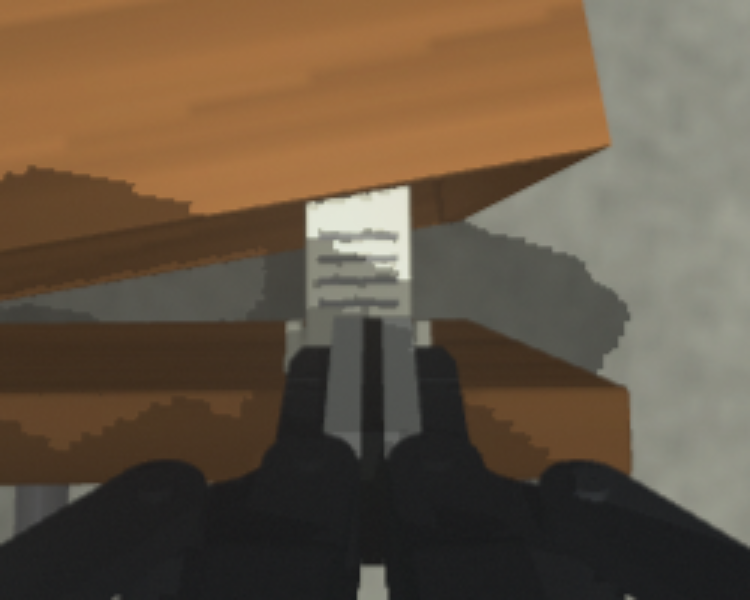

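>>> {"fn": "move_arm", "kwargs": {
  "motion": [
    [[0,-0.12,0.5],[0.005,0,0],-1],
    [[0,0,0.4],[0,0,0],-1]
  ]
}}

```text
time_s: 10.78
position: [0.6724, 0.0437, 0.2482]
tool_rot: [[-0.156, 0.986, -0.062], [0.898, 0.167, 0.407], [0.412, 0.008, -0.911]]
ft_force: [0.3, -0.0, -0.6]
grip_width: 0.0002
```

```bash
python3 - <<'E'
from h import *
TH=.158
delta(onDoor(TH,.225,-.0275,.2368)); tilt(TH)
s,p,T=st(); print(inDoor(TH,p))
d=imaging.get_image('wrist'); im=d['img'].copy()
cv2.imwrite('pics/w15.png',cv2.resize(im[130:330,130:380],None,fx=3,fy=3))
E
```

```text
t 10.78 pos [0.6724 0.0437 0.2482] yaw_y 9.63 q [-15.7  36.8  45.2  23.1 107.1 -20.3] F [ 0.3 -0.  -0.6] w 0.0002
delta tool units(20mm) [-0.11 -0.05  0.58] mm [-2.2 -1.  11.6]
tool z in (inward,along,down) [0.412 0.009 0.911] tool y [-0.004  1.    -0.008]
[ 0.2259 -0.0247  0.2482]
```

View pics/w15.png

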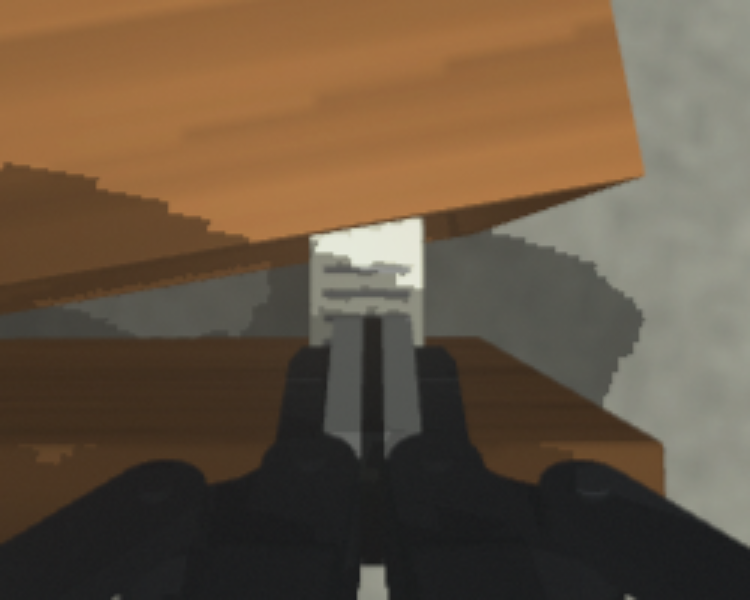

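>>> {"fn": "move_arm", "kwargs": {
  "motion": [
    [[-0.08,0,0.4],[0,0,0],-1],
    [[0,0,0.3],[0,0,0],-1]
  ]
}}

```text
time_s: 11.0
position: [0.6723, 0.0482, 0.2346]
tool_rot: [[-0.156, 0.986, -0.06], [0.898, 0.167, 0.407], [0.411, 0.01, -0.912]]
ft_force: [0.6, 0.2, 0.1]
grip_width: -0.0
```

```bash
python3 - <<'E'
from h import *
TH=.158
delta(onDoor(TH,.225,-.0275,.2368)); tilt(TH)
s,p,T=st(); print(inDoor(TH,p))
d=imaging.get_image('wrist'); im=d['img'].copy()
cv2.imwrite('pics/w16.png',cv2.resize(im[130:330,130:380],None,fx=3,fy=3))
E
```

```text
t 11.0 pos [0.6723 0.0482 0.2346] yaw_y 9.61 q [-15.3  37.   47.1  22.9 105.  -20.8] F [0.6 0.2 0.1] w -0.0
delta tool units(20mm) [-0.03 -0.07 -0.13] mm [-0.5 -1.5 -2.7]
tool z in (inward,along,down) [0.411 0.011 0.912] tool y [-0.004  1.    -0.01 ]
[ 0.2265 -0.0291  0.2346]
```

View pics/w16.png

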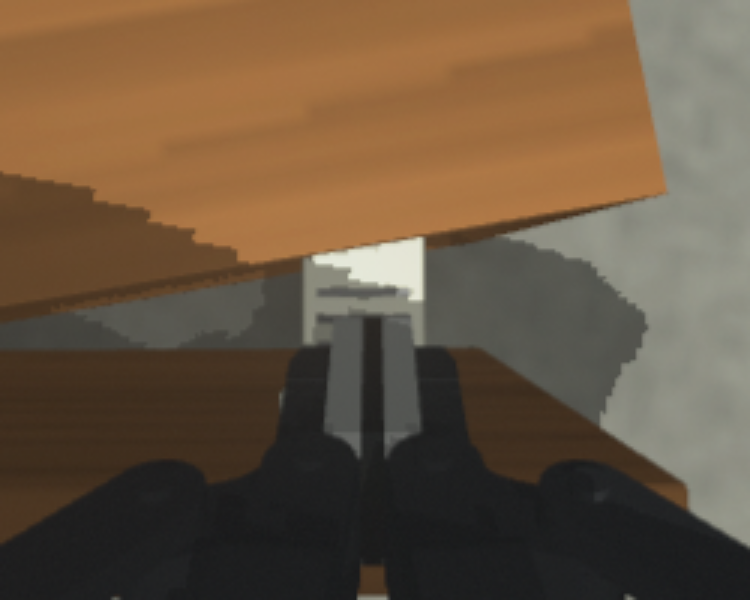

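>>> {"fn": "move_arm", "kwargs": {
  "motion": [
    [[-0.08,-0.06,0.25],[0,0,0],-1]
  ]
}}

```text
time_s: 11.13
position: [0.6711, 0.0491, 0.2292]
tool_rot: [[-0.157, 0.986, -0.06], [0.898, 0.167, 0.407], [0.411, 0.01, -0.912]]
ft_force: [0.6, 1.2, -0.5]
grip_width: 0.0001
```

>>> {"fn": "move_arm", "kwargs": {
  "motion": [
    [[-0.08,0,0.25],[0,0,0],-1]
  ]
}}

```text
time_s: 11.22
position: [0.6709, 0.0498, 0.2237]
tool_rot: [[-0.157, 0.986, -0.06], [0.898, 0.167, 0.407], [0.411, 0.01, -0.911]]
ft_force: [-1.6, 3.6, 6.2]
grip_width: -0.0
```

```bash
python3 - <<'E'
from h import *
TH=.158
delta(onDoor(TH,.225,-.0275,.2368)); tilt(TH)
s,p,T=st(); print(inDoor(TH,p))
d=imaging.get_image('wrist'); im=d['img'].copy()
cv2.imwrite('pics/w17.png',cv2.resize(im[130:330,130:380],None,fx=3,fy=3))
E
```

```text
t 11.22 pos [0.6709 0.0498 0.2237] yaw_y 9.64 q [-15.2  37.   48.7  22.8 103.4 -21.5] F [-1.6  3.6  6.2] w -0.0
delta tool units(20mm) [ 0.11 -0.02 -0.67] mm [  2.2  -0.3 -13.4]
tool z in (inward,along,down) [0.411 0.011 0.911] tool y [-0.004  1.    -0.01 ]
[ 0.2255 -0.031   0.2237]
```

View pics/w17.png

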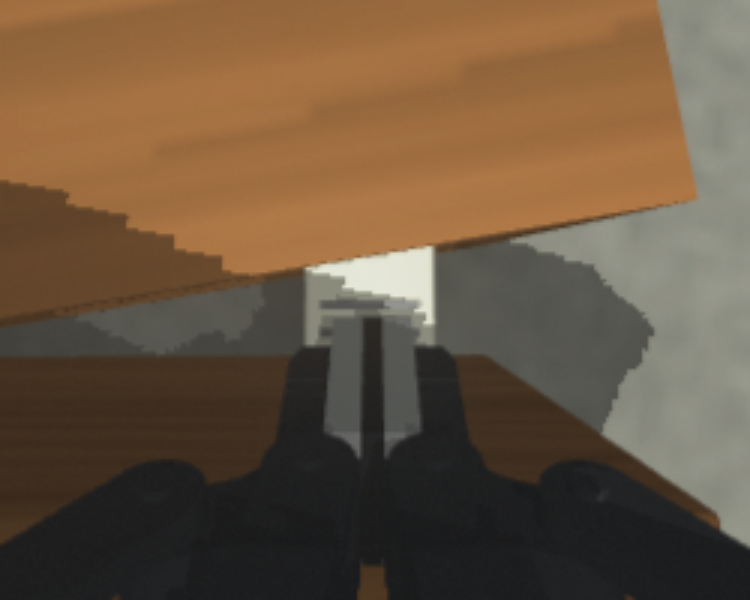

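Contact at 6 N. Pressing further down.

>>> {"fn": "move_arm", "kwargs": {
  "motion": [
    [[-0.08,0,0.25],[0,0,0],-1]
  ]
}}

```text
time_s: 11.35
position: [0.6713, 0.051, 0.221]
tool_rot: [[-0.16, 0.986, -0.056], [0.897, 0.168, 0.408], [0.412, 0.015, -0.911]]
ft_force: [-3.1, -0.9, 24.7]
grip_width: 0.0001
```

```bash
python3 - <<'E'
from h import *
TH=.158
delta(onDoor(TH,.225,-.0275,.2368)); tilt(TH)
s,p,T=st(); print(inDoor(TH,p))
d=imaging.get_image('wrist'); im=d['img'].copy()
cv2.imwrite('pics/w18.png',cv2.resize(im[130:330,130:380],None,fx=3,fy=3))
E
```

```text
t 11.35 pos [0.6713 0.051  0.221 ] yaw_y 9.7 q [-15.2  37.   49.2  22.9 102.8 -21.7] F [-3.1 -0.9 24.7] w 0.0001
delta tool units(20mm) [ 0.12 -0.04 -0.82] mm [  2.3  -0.8 -16.3]
tool z in (inward,along,down) [0.412 0.015 0.911] tool y [-0.003  1.    -0.015]
[ 0.2261 -0.0321  0.221 ]
```

View pics/w18.png

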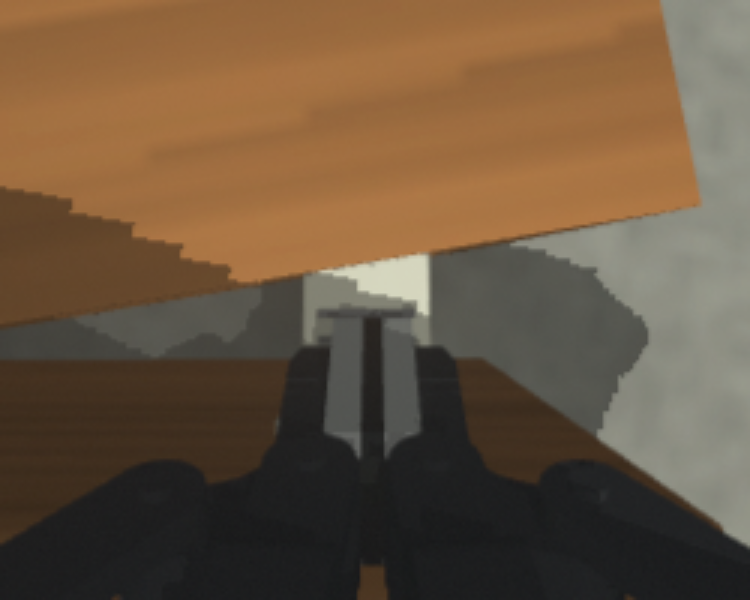

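Force rose to 25 N over 2.7 mm, so the tip's outer corner is probably bearing near the hook's pivot. I'll ease up and shift inward about 6 mm for more leverage, then press again.

>>> {"fn": "move_arm", "kwargs": {
  "motion": [
    [[0.08,0,-0.2],[0,0,0],-1],
    [[0.32,0,0.05],[0,0,0],-1],
    [[0,0,0.25],[0,0,0],-1]
  ]
}}

```text
time_s: 11.65
position: [0.6705, 0.0594, 0.2239]
tool_rot: [[-0.161, 0.986, -0.051], [0.897, 0.168, 0.408], [0.411, 0.02, -0.911]]
ft_force: [0.2, 0.0, -0.2]
grip_width: -0.0003
```

>>> {"fn": "move_arm", "kwargs": {
  "motion": [
    [[-0.08,0,0.2],[0,0,0],-1]
  ]
}}

```text
time_s: 11.73
position: [0.6704, 0.06, 0.2194]
tool_rot: [[-0.161, 0.986, -0.051], [0.897, 0.168, 0.408], [0.411, 0.02, -0.911]]
ft_force: [-1.3, -2.3, 5.2]
grip_width: -0.0001
```

```bash
python3 - <<'E'
from h import *
TH=.158
tilt(TH)
s,p,T=st(); print(inDoor(TH,p),s['ft_force'])
d=imaging.get_image('wrist'); im=d['img'].copy()
cv2.imwrite('pics/w19.png',cv2.resize(im[130:330,130:380],None,fx=3,fy=3))
E
```

```text
tool z in (inward,along,down) [0.411 0.019 0.911] tool y [-0.003  1.    -0.02 ]
[ 0.2267 -0.0411  0.2194] [-1.29894048 -2.32639214  5.18675552]
```

View pics/w19.png

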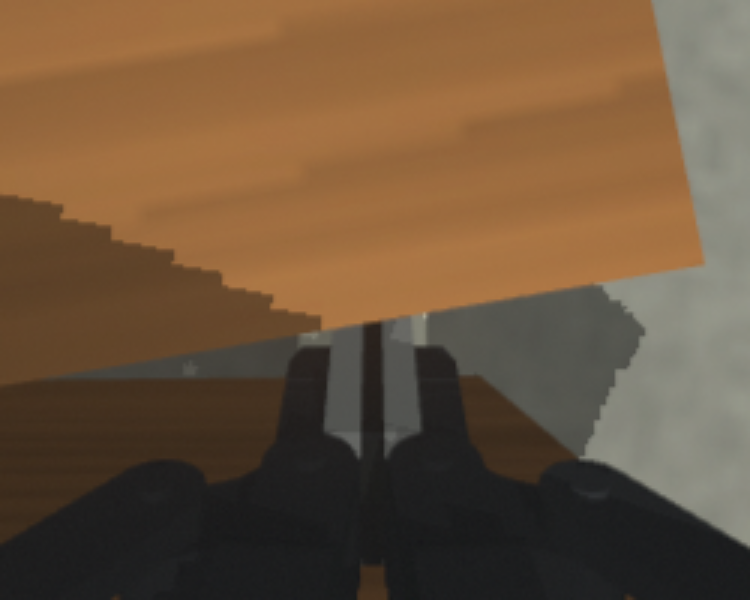

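>>> {"fn": "move_arm", "kwargs": {
  "motion": [
    [[-0.1,0,0.22],[0,0,0],-1]
  ]
}}

```text
time_s: 11.87
position: [0.6703, 0.0602, 0.2147]
tool_rot: [[-0.162, 0.985, -0.051], [0.897, 0.169, 0.408], [0.411, 0.02, -0.911]]
ft_force: [-2.7, -2.0, 11.7]
grip_width: 0.0
```

>>> {"fn": "move_arm", "kwargs": {
  "motion": [
    [[-0.1,0,0.18],[0,0,0],-1]
  ]
}}

```text
time_s: 11.95
position: [0.6706, 0.0602, 0.2115]
tool_rot: [[-0.163, 0.985, -0.05], [0.897, 0.169, 0.409], [0.412, 0.022, -0.911]]
ft_force: [-2.7, 0.2, 23.1]
grip_width: -0.0001
```

>>> {"fn": "move_arm", "kwargs": {
  "motion": [
    [[-0.28,0,-0.12],[0,0,0.002],-1],
    [[-0.28,0,-0.1],[0,0,0.002],-1]
  ]
}}

```text
time_s: 12.12
position: [0.6732, 0.05, 0.2131]
tool_rot: [[-0.159, 0.986, -0.046], [0.897, 0.164, 0.411], [0.413, 0.024, -0.91]]
ft_force: [-0.0, 0.1, 8.7]
grip_width: -0.0004
```

```bash
python3 - <<'E'
from h import *
TH=.158
tilt(TH)
s,p,T=st(); print(inDoor(TH,p),s['ft_force'])
d=imaging.get_image('wrist'); im=d['img'].copy()
cv2.imwrite('pics/w20.png',cv2.resize(im[130:330,130:380],None,fx=3,fy=3))
d=imaging.get_image('scene')
im=cv2.resize(d['img'][130:230,225:325],None,fx=6,fy=6,interpolation=cv2.INTER_CUBIC)
cv2.imwrite('pics/s20.png',im)
E
```

```text
tool z in (inward,along,down) [0.413 0.025 0.91 ] tool y [-0.007  1.    -0.024]
[ 0.2277 -0.0307  0.2131] [-0.02573383  0.07202324  8.73956893]
```

View pics/w20.png

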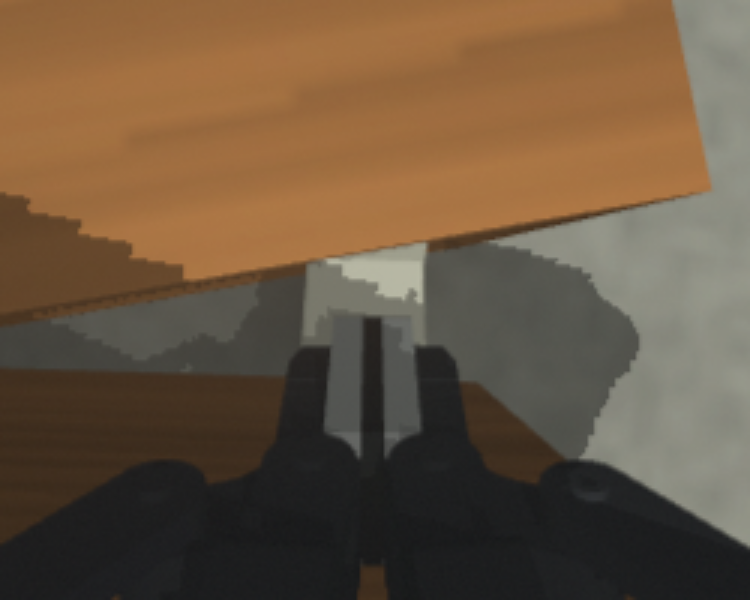

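View pics/s20.png

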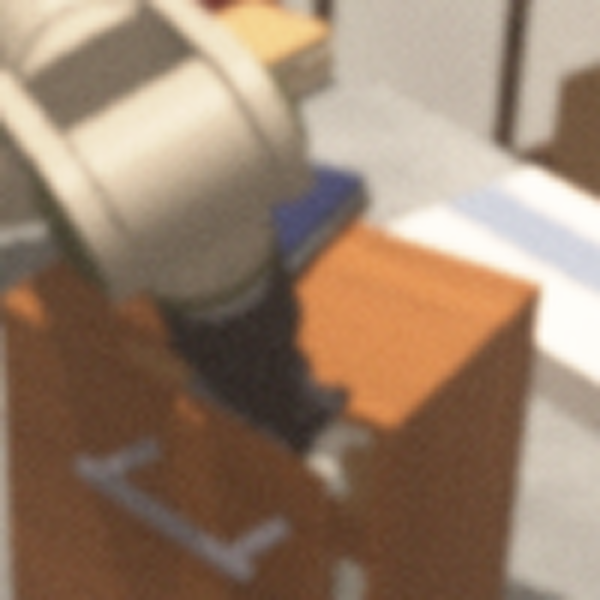

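The door came along. The handle's end in the scene crop moved from (265,560) to (242,572), and the wrist view shows the gap has widened. Carrying on outward along the arc with the hook held down.

>>> {"fn": "move_arm", "kwargs": {
  "motion": [
    [[-0.3,0,-0.1],[-0.005,0,0.012],-1],
    [[-0.3,0,-0.1],[-0.005,0,0.012],-1],
    [[-0.3,0,-0.1],[-0.005,0,0.012],-1]
  ]
}}

```text
time_s: 12.47
position: [0.678, 0.0319, 0.2134]
tool_rot: [[-0.086, 0.996, -0.007], [0.905, 0.081, 0.417], [0.416, 0.03, -0.909]]
ft_force: [2.4, 2.0, 7.8]
grip_width: -0.0004
```

```bash
python3 - <<'E'
from h import *
TH=.25
tilt(TH)
s,p,T=st(); print(inDoor(TH,p),s['ft_force'])
d=imaging.get_image('wrist'); im=d['img'].copy()
cv2.imwrite('pics/w21.png',cv2.resize(im[130:330,130:380],None,fx=3,fy=3))
d=imaging.get_image('top')
cv2.imwrite('pics/t21.png',cv2.resize(d['img'][90:230,180:320],None,fx=4,fy=4,interpolation=cv2.INTER_CUBIC))
E
```

```text
tool z in (inward,along,down) [0.416 0.026 0.909] tool y [ 0.001  1.    -0.03 ]
[ 0.2273 -0.0331  0.2134] [2.36631144 2.03541401 7.80325804]
```

View pics/w21.png

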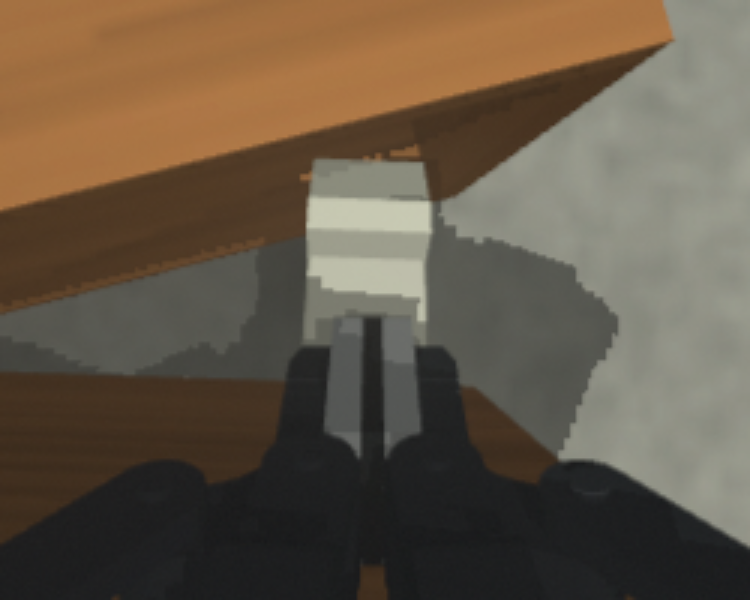

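View pics/t21.png

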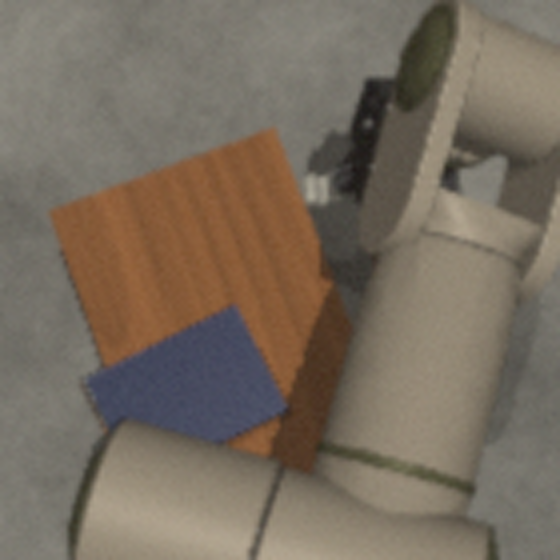

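The whole hook with its barb is now out past the cupboard front, in wrist crop rows 160-320, and the door is at about 0.25. Swinging on.

>>> {"fn": "move_arm", "kwargs": {
  "motion": [
    [[-0.48,0,-0.18],[-0.009,0,0.019],-1],
    [[-0.48,0,-0.18],[-0.009,0,0.019],-1],
    [[-0.48,0,-0.18],[-0.009,0,0.019],-1],
    [[-0.48,0,-0.18],[-0.009,0,0.019],-1]
  ]
}}

```text
time_s: 12.9
position: [0.6833, -0.0087, 0.2137]
tool_rot: [[0.072, 0.994, 0.086], [0.903, -0.101, 0.417], [0.423, 0.047, -0.905]]
ft_force: [3.5, 0.5, 7.7]
grip_width: 0.0002
```

```bash
python3 - <<'E'
from h import *
TH=.42
tilt(TH)
s,p,T=st(); print(inDoor(TH,p),s['ft_force'],np.round(s['q'],1))
d=imaging.get_image('wrist'); im=d['img'].copy()
cv2.imwrite('pics/w22.png',im)
E
```

```text
tool z in (inward,along,down) [0.423 0.048 0.905] tool y [-0.011  0.999 -0.047]
[ 0.2273 -0.0311  0.2137] [3.54898092 0.47656238 7.70401946] [-21.   35.1  54.3  24.9  94.5 -14.7]
```

View pics/w22.png

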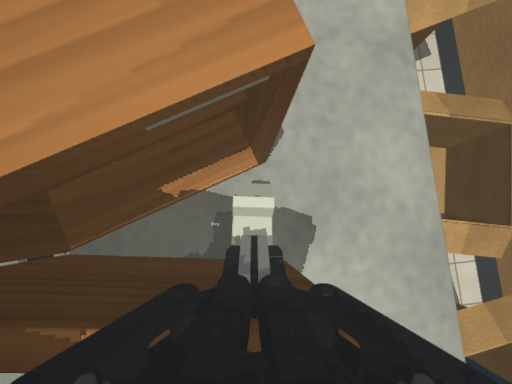

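>>> {"fn": "move_arm", "kwargs": {
  "motion": [
    [[-0.48,0,-0.18],[-0.004,0,0.019],-1],
    [[-0.48,0,-0.18],[-0.004,0,0.019],-1],
    [[-0.48,0,-0.18],[-0.004,0,0.019],-1],
    [[-0.48,0,-0.18],[-0.004,0,0.019],-1],
    [[-0.48,0,-0.18],[-0.006,0,0.019],-1],
    [[-0.48,0,-0.18],[-0.006,0,0.019],-1],
    [[-0.48,0,-0.18],[-0.006,0,0.019],-1],
    [[-0.48,0,-0.18],[-0.006,0,0.019],-1]
  ]
}}

```text
time_s: 13.62
position: [0.6692, -0.0919, 0.2121]
tool_rot: [[0.385, 0.902, 0.194], [0.813, -0.431, 0.392], [0.437, 0.007, -0.899]]
ft_force: [2.2, 0.5, 8.1]
grip_width: 0.0
```

```bash
python3 - <<'E'
from h import *
TH=.78
tilt(TH)
s,p,T=st(); print(inDoor(TH,p),s['ft_force'],np.round(s['q'],1))
d=imaging.get_image('wrist'); im=d['img'].copy()
cv2.imwrite('pics/w23.png',im)
E
```

```text
tool z in (inward,along,down) [0.437 0.004 0.899] tool y [ 0.004  1.    -0.007]
[ 0.2253 -0.0282  0.2121] [2.2114058  0.45544235 8.08512947] [-28.8  32.6  59.5  25.9  89.2  -4. ]
```

View pics/w23.png

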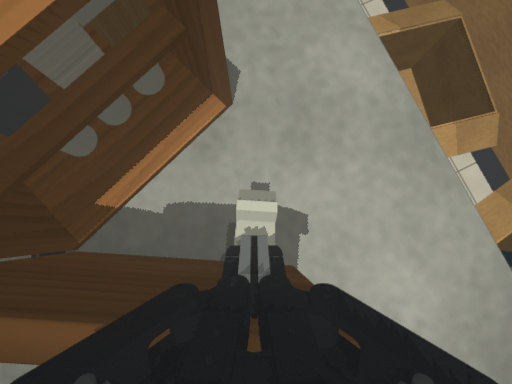

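The door stays with the finger at about 0.78 rad, and the hook is still held at (256,215). Continuing to about 1.45.

>>> {"fn": "move_arm", "kwargs": {
  "motion": [
    [[-0.48,0,-0.18],[-0.008,0,0.019],-1],
    [[-0.48,0,-0.18],[-0.008,0,0.019],-1],
    [[-0.48,0,-0.18],[-0.008,0,0.019],-1],
    [[-0.48,0,-0.18],[-0.008,0,0.019],-1],
    [[-0.48,0,-0.18],[-0.008,0,0.019],-1],
    [[-0.48,0,-0.18],[-0.008,0,0.019],-1],
    [[-0.48,0,-0.18],[-0.008,0,0.019],-1],
    [[-0.48,0,-0.18],[-0.008,0,0.019],-1],
    [[-0.48,0,-0.18],[-0.008,0,0.019],-1],
    [[-0.48,0,-0.18],[-0.008,0,0.019],-1]
  ]
}}

```text
time_s: 14.5
position: [0.6137, -0.1798, 0.2107]
tool_rot: [[0.699, 0.617, 0.361], [0.553, -0.787, 0.274], [0.453, 0.008, -0.891]]
ft_force: [0.4, 0.0, 7.5]
grip_width: -0.0
```

```bash
python3 - <<'E'
from h import *
TH=1.23
tilt(TH)
s,p,T=st(); print(inDoor(TH,p),s['ft_force'],np.round(s['q'],1))
d=imaging.get_image('wrist'); im=d['img'].copy()
cv2.imwrite('pics/w24.png',im)
E
```

```text
tool z in (inward,along,down) [0.453 0.01  0.891] tool y [-0.006  1.    -0.008]
[ 0.2249 -0.0252  0.2107] [0.39114849 0.01698201 7.49531663] [-38.6  25.1  73.2  26.9  76.1   7.9]
```

View pics/w24.png

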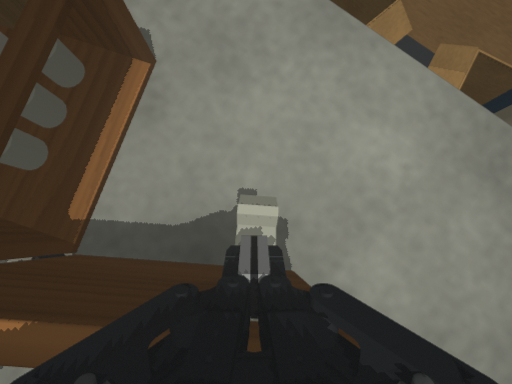

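>>> {"fn": "move_arm", "kwargs": {
  "motion": [
    [[-0.48,0,-0.18],[-0.009,0,0.019],-1],
    [[-0.48,0,-0.18],[-0.009,0,0.019],-1],
    [[-0.48,0,-0.18],[-0.009,0,0.019],-1],
    [[-0.48,0,-0.18],[-0.009,0,0.019],-1],
    [[-0.48,0,-0.18],[-0.009,0,0.019],-1],
    [[-0.3,0,-0.12],[-0.006,0,0.012],-1],
    [[0,0,0],[0,0,0],-1],
    [[0,0,0],[0,0,0],-1]
  ]
}}

```text
time_s: 15.22
position: [0.5663, -0.2159, 0.2104]
tool_rot: [[0.813, 0.383, 0.438], [0.346, -0.924, 0.165], [0.467, 0.018, -0.884]]
ft_force: [-0.1, 2.1, 6.0]
grip_width: 0.0
```

```bash
python3 - <<'E'
from h import *
TH=1.49
tilt(TH)
s,p,T=st(); print(inDoor(TH,p),s['ft_force'],np.round(s['q'],1))
d=imaging.get_image('wrist'); im=d['img'].copy()
cv2.imwrite('pics/w25.png',im)
d=imaging.get_image('scene'); cv2.imwrite('pics/s25.png',d['img'])
E
```

```text
tool z in (inward,along,down) [0.467 0.024 0.884] tool y [-0.018  1.    -0.018]
[ 0.2251 -0.0244  0.2104] [-0.13714841  2.13228403  5.97964165] [-43.9  19.6  82.7  27.2  67.4  15. ]
```

View pics/w25.png

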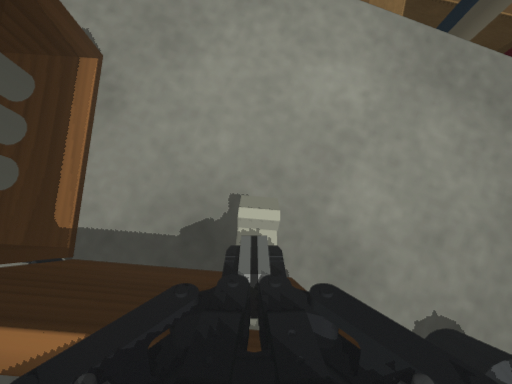

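View pics/s25.png

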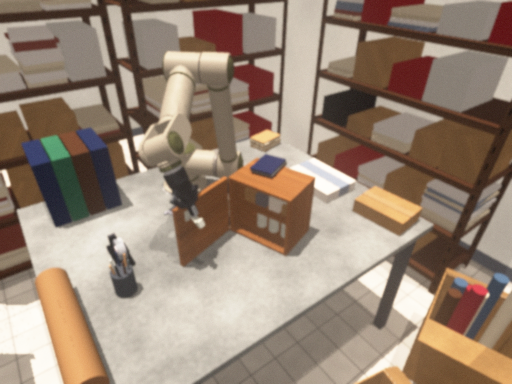

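The door stands about square to the front. Withdrawing back along the tool axis.

>>> {"fn": "move_arm", "kwargs": {
  "motion": [
    [[0.15,0,-0.3],[0,0,0],-1],
    [[0.1,0,-0.6],[0,0,0],-1],
    [[0.05,0,-1],[0,0,0],-1],
    [[0,0,-1],[0,0,0],-1],
    [[0,0,-1],[0,0,0],-1],
    [[0,0,-1],[0,0,0],-1],
    [[0,0,-1],[0,0,0],-1],
    [[0,0,-1],[0,0,0],-1],
    [[0,0,0],[0,0,0],-1],
    [[0,0,0],[0,0,0],-1]
  ]
}}

```text
time_s: 16.15
position: [0.5071, -0.2369, 0.3372]
tool_rot: [[0.818, 0.383, 0.429], [0.344, -0.924, 0.168], [0.46, 0.01, -0.888]]
ft_force: [-0.0, 0.5, -1.1]
grip_width: 0.0004
```

```bash
python3 - <<'E'
from h import *
s,p,T=st(); print(inDoor(1.49,p),s['ft_force'],s['time_s'])
d=imaging.get_image('wrist'); im=d['img'].copy()
for th in (1.4,1.5): print(proj(d,onDoor(th,.28,.002,.268)),proj(d,onDoor(th,.28,.02,.268)),proj(d,onDoor(th,.225,-.021,.244)))
cv2.imwrite('pics/w26.png',im)
d=imaging.get_image('scene'); cv2.imwrite('pics/s26.png',cv2.resize(d['img'][140:300,90:330],None,fx=3,fy=3,interpolation=cv2.INTER_CUBIC))
E
```

```text
[0.2207 0.0383 0.3372] [-0.01234655  0.46817589 -1.08471463] 16.15
(np.float64(318.7820884550993), np.float64(157.92636644655357)) (np.float64(321.7050398893987), np.float64(178.1941381157759)) (np.float64(252.72816194571698), np.float64(146.8819379858628))
(np.float64(321.49616631884845), np.float64(189.76695018188704)) (np.float64(322.37953958509576), np.float64(210.82571689166997)) (np.float64(256.3152033708164), np.float64(169.83062952889716))
```

View pics/w26.png

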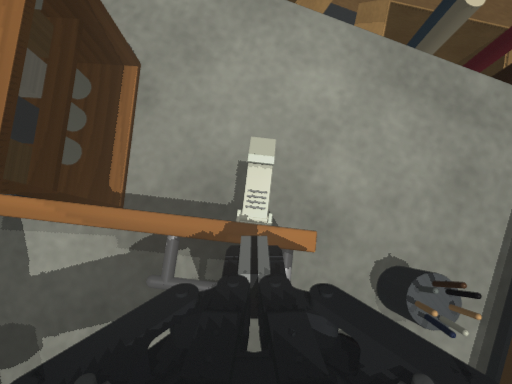

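View pics/s26.png

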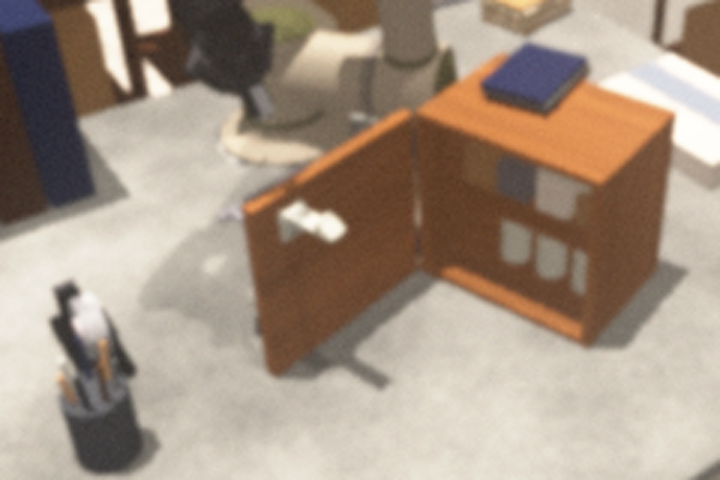

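The hook is up (level, ribs at wrist (256,195)). The door corner at (316,231) puts the door near 1.6 rad. I'll back off a little more and check that it is at rest.

>>> {"fn": "move_arm", "kwargs": {
  "motion": [
    [[0,0,-1],[0,0,0],-1],
    [[0,0,-1],[0,0,0],-1],
    [[0,0,-0.5],[0,0,0],-1],
    [[0,0,0],[0,0,0],-1],
    [[0,0,0],[0,0,0],-1],
    [[0,0,0],[0,0,0],-1],
    [[0,0,0],[0,0,0],-1],
    [[0,0,0],[0,0,0],-1]
  ]
}}

```text
time_s: 16.92
position: [0.4867, -0.2424, 0.3723]
tool_rot: [[0.822, 0.387, 0.417], [0.341, -0.922, 0.183], [0.456, -0.008, -0.89]]
ft_force: [-0.2, 0.3, 0.1]
grip_width: 0.0002
```

```bash
python3 - <<'E'
from h import *
s,p,T=st(); print(inDoor(1.6,p),s['ft_force'],s['time_s'],np.abs(s['qvel']).max())
a=imaging.get_image('scene')['img']; 
for i in range(4): imaging.get_image('wrist')
b=imaging.get_image('scene')['img']
old=cv2.imread('pics/scene0.png')
print('door region diff',cv2.absdiff(a,b)[180:270,165:240].mean(), cv2.absdiff(a,b)[0:100,400:].mean())
d=imaging.get_image('wrist'); cv2.imwrite('pics/w27.png',d['img'])
for th in (1.5,1.55,1.6,1.65): print(th,proj(d,onDoor(th,.28,.002,.268)))
t=imaging.get_image('top'); cv2.imwrite('pics/t27.png',t['img'])
E
```

```text
[0.2228 0.035  0.3723] [-0.23992803  0.27701821  0.05648457] 16.9167 0.9515390922539757
door region diff 2.0708641975308644 2.173928571428571
1.5 (np.float64(317.1662885536107), np.float64(173.44854931808322))
1.55 (np.float64(317.19649797788566), np.float64(187.58891856410148))
1.6 (np.float64(316.500248572718), np.float64(201.8899614154728))
1.65 (np.float64(315.0640402673949), np.float64(216.317114199692))
```

View pics/w27.png

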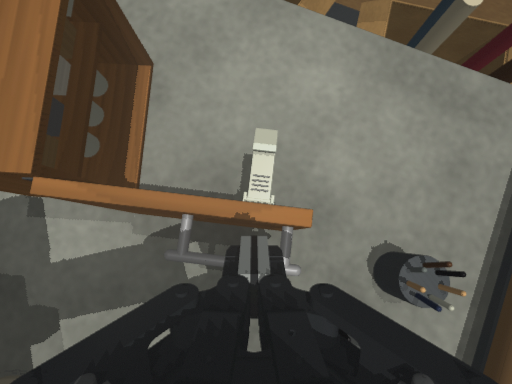

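View pics/t27.png

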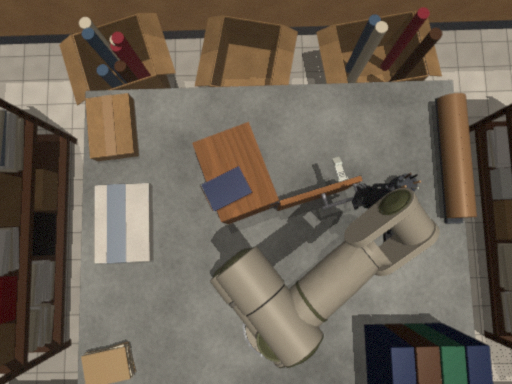

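```bash
python3 - <<'E'
from rig import job
print(job.close_job())
E
```

```text
the job is handed in; nothing more can be done
None
```

The cupboard door is open at about 1.6 rad, a few degrees past square and just short of its 1.65 stop, with the hook sprung back up. I handed the job in after about 17 s; no verdict was reported.

- **What I did:** I gripped the bar and drew the door out until the latch caught, with 33 N of pull at about 0.16 rad. After letting go, I reached into the gap with the fingers shut and tilted, pressed the hook down and drew the door past the keeper. I swung the door round with the hook still held, then withdrew.
- **Last checks:** The hook looked level in the wrist view. Two scene pictures about 0.2 s apart differed only by noise. The wrist force was near zero and the fingers were clear above the door. The notebooks, ream and pen pot looked undisturbed by eye. The tape dispenser was hidden under the arm in the last top view, so I did not check it at the end.
- **What went wrong or disagreed:**
  - The first grip closed above the bar and missed, because the fingertips sit about 13 mm behind where the reported tool point (TCP) puts them. A second, deeper grip held.
  - My first press reached 25 N near the hook's pivot. I moved about 9 mm inward and pressed again, and that also peaked at 23 N.
  - The door ended about 0.1 rad further open than I worked out from the tool's pose (1.49).

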